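Load the tube shaker, drive its clamping wedges home and set its speed

ROBOT

A 7-joint arm with a two-finger parallel gripper is mounted at the origin on a cart in front of the work surface, level with it; the furniture and walls round the work are solid. World frame = base frame: x ahead of the robot, y to its left, z up, the work surface at z = 0. Lengths are in m, angles in rad, forces in N, time in s.
With the tool pointing down it reaches from about 0.425 to 0.875 m from the base axis. Payload 8.4 kg.
Tool frame: the origin (TCP) lies on the centre line of the jaws, within the pads' length; the fingertips stand 22 mm ahead of it and the grasp point (between the pads) lies 3 mm ahead of it; z points along the fingers, y is the line along which they close (so a half turn about z gives the same grasp; the last joint's range is limited). The gripper opens to 87 mm and grips with 3 to 60 N. Pads are 19 mm wide; open, the fingers measure 117 mm over their backs; the gripper's body (75 mm by 190 mm) begins 51 mm behind the grasp point.
Start: joints at [-1.312, 0.333, 0.04, 1.465, -0.013, 1.343, -0.059], TCP at [0.228, 0.609, 0.245] pointing down, gripper open.
Joint ranges: [-2.58, 2.58], [-0.38, 2.09], [-1.3, 1.39], [0.25, 2.4], [-1.5, 4.64], [0.08, 2.09], [-2.65, 2.65]. Speed limits (rad/s): [2.22, 2.22, 2.79, 2.79, 3.14, 3.14, 3.14].

INTERFACE

Orientations are given as [roll, pitch, yaw] about the fixed x, y, z axes, in that order (R = Rz(yaw) Ry(pitch) Rx(roll)).
In Python, from station import r gives the robot as it stands. The module is installed in compiled form; this text tells all that it offers.
- The arm moves only by the shell command python3 -m handwheel 'ROWS' [FORCE]. ROWS is JSON, a list of rows, each an object of numbers: "x", "y", "z": the shift along the world's x, y, z in mm; "rx", "ry", "rz": the turn, a rotation vector about the world's x, y, z in rad; "fingers": the finger opening in mm, from 0 to 87. A call has 1 to 20 rows; each row is the pose to reach, as a shift and turn from the pose commanded when the call began; what a row does not reach only later rows make up. A row lasts 1/8 s, in which the tool goes at most 62.5 mm and 10.7 degrees, less where a joint would pass 70% of its speed; a pose out of reach is approached as far as the arm can. A call with a gripper value outside its range is refused whole. The fingers move at their own pace and stop on an object; FORCE is the grip in N (left out, the last holds). Time passes only in rows, so rows that repeat a pose let the fingers close. It gives the time, the measured TCP pose, the force, the opening and the grip force at its end, in the units of the state.
- r.sense(): the state, without advancing time (a new reading comes with each control period).
- r.read_camera(name): name is "side" or "top"; returns a dict with "image" (420x560x3 uint8, red, green, blue), "range_z" (420x560 float32, m along the optical axis (not along the pixel's ray), 0 where there is no reading), "fovy" (degrees; the focal length in pixels is half the picture's height over the tangent of half this angle, whatever the lens; pixels are square), "cx", "cy" (the principal point, pixels), "view" (4x4, takes a point from world to camera coordinates). Camera axes: x right, y down, z forward; pixel columns grow to the right and rows downward; lengths in m; the calibration is good to about 2 mm. A picture is of the moment at which its call begins.
- r.close_job(): hands the job in; it is judged then, once.
The state is a dict: "clock": time; "joint_pos": joint angles; "qvel": joint speeds; "joint_efforts": joint torques, N m; "eef_pos": TCP position; "orientation": TCP orientation; "contact_force": force on the tool from outside, world axes, zero at the start; "wrist_torque": the same for the moment, N m; "width": finger opening in m; "finger_force": force on a finger pad.
Only numpy, scipy, OpenCV 4.12 (cv2) and the standard library are available. Lean on these libraries where they do the work, as an engineer would, in place of code of your own. Each camera call takes 0.05 s, during which the arm holds its last target. There are 200 camera calls.

TASK

Set every orange tube rack on the bench down flat in a bay of the shaker's deck, one rack to a bay, whichever bay you like. Then take the mallet and tap all three wooden wedges in, the empty bays' too, until each stops advancing and sits tight, without pushing a wedge with the fingers or the arm; only after that turn the speed lever until its knob stands over the red pointer. Leave the mallet lying back on its mat.

Things in the scene. Friction and masses are not known exactly. Their poses are not given: they have to be found in the camera images.
- rack_1_centre (a point): Orange block rack of capped tubes. Block 45 mm wide (own x), 100 mm long (own y), 32 mm high; four caps reach 53 mm over its underside, within 17 mm of its long centre line. This point: on the centre line, 26.5 mm above the underside; z up. Starts on the bench to the right of the shaker, 0.2 kg; absent in some starts. Grip the block across its 45 mm.
- rack_2_centre (a point): Orange block rack of capped tubes. Block 45 mm wide (own x), 100 mm long (own y), 32 mm high; four caps reach 53 mm over its underside, within 17 mm of its long centre line. This point: on the centre line, 26.5 mm above the underside; z up. Starts on the bench to the right of the shaker, 0.2 kg; absent in some starts. Grip the block across its 45 mm.
- rack_3_centre (a point): Orange block rack of capped tubes. Block 45 mm wide (own x), 100 mm long (own y), 32 mm high; four caps reach 53 mm over its underside, within 17 mm of its long centre line. This point: on the centre line, 26.5 mm above the underside; z up. Starts on the bench to the right of the shaker, 0.2 kg; absent in some starts. Grip the block across its 45 mm.
- shaker: Grey shaker, fixed, 261 mm along own x, 154 mm along own y. Origin: centre of its underside; deck floor 35 mm up. Four 8 mm wide, 10 mm high walls along y make bays a, b, c (in order of growing x, 83 mm apart). In each, from low to high x: wall, rack place, blue sliding jaw 10 mm high, wedge lane, next wall. Wedges enter at the -y side and are driven along +y.
- bay_a (a point): Middle of the floor of rack place a of the shaker (axes as the shaker's). 110 mm along y between 9 mm high cross bars, 51 mm wide in x with the jaw open; a rack set down with its long axis along y rests on the floor.
- bay_b (a point): Middle of the floor of rack place b of the shaker (axes as the shaker's). 110 mm along y between 9 mm high cross bars, 51 mm wide in x with the jaw open; a rack set down with its long axis along y rests on the floor.
- bay_c (a point): Middle of the floor of rack place c of the shaker (axes as the shaker's). 110 mm along y between 9 mm high cross bars, 51 mm wide in x with the jaw open; a rack set down with its long axis along y rests on the floor.
- wedge_a_tail (a point): Wooden wedge of bay a, red band at its tail: 135 mm long, 16 high, 6 thick at the nose, 30 at the tail. Point: centre of its flat tail end, to be struck; own y from tail to nose, z up. Starts loose in its lane, tail 63 to 67 mm out of the deck's -y side; home, about 23 mm. A 28 mm wide tongue at deck height, 19 mm long, bears it there. Keep fingers and arm off it.
- jaw_a (a joint): Slide of the blue jaw of bay a, 0 = open, grows as the wedge pushes it towards the rack (the shaker's -x); it closes on a 45 mm rack at about 0.0061 to 0.0063 and has its end stop at 0.0063. It starts open and stays where it is left.
- wedge_b_tail (a point): Wooden wedge of bay b, red band at its tail: 135 mm long, 16 high, 6 thick at the nose, 30 at the tail. Point: centre of its flat tail end, to be struck; own y from tail to nose, z up. Starts loose in its lane, tail 63 to 67 mm out of the deck's -y side; home, about 23 mm. A 28 mm wide tongue at deck height, 19 mm long, bears it there. Keep fingers and arm off it.
- jaw_b (a joint): Slide of the blue jaw of bay b, 0 = open, grows as the wedge pushes it towards the rack (the shaker's -x); it closes on a 45 mm rack at about 0.0061 to 0.0063 and has its end stop at 0.0063. It starts open and stays where it is left.
- wedge_c_tail (a point): Wooden wedge of bay c, red band at its tail: 135 mm long, 16 high, 6 thick at the nose, 30 at the tail. Point: centre of its flat tail end, to be struck; own y from tail to nose, z up. Starts loose in its lane, tail 63 to 67 mm out of the deck's -y side; home, about 23 mm. A 28 mm wide tongue at deck height, 19 mm long, bears it there. Keep fingers and arm off it.
- jaw_c (a joint): Slide of the blue jaw of bay c, 0 = open, grows as the wedge pushes it towards the rack (the shaker's -x); it closes on a 45 mm rack at about 0.0061 to 0.0063 and has its end stop at 0.0063. It starts open and stays where it is left.
- mallet_grip (a point): Mallet lying flat on its mat, 0.22 kg: black head 40 mm thick, 80 mm long between orange striking faces that look along own +y and -y; wooden handle 22 x 22 mm running from the head along own -x to 152 mm from the head's middle. Point: on the handle's axis, 50 mm from the head's middle (which is at own +x 50 mm), 20 mm above its underside; z up. A good place to grip, across the handle.
- mat_centre (a point): Centre of the top of the mallet's black rubber mat, 190 x 90 mm, 4 mm thick, fixed on the bench; its long side is along its own x.
- speed_lever (a joint): Speed lever on the white controller, about a vertical axis, -0.85 to 0.85 rad, growing anticlockwise seen from above; at 0 it points along the controller's own -x. It stays where it is left and takes about 1 N at the knob.
- set_mark (a joint): Angle of the flat red pointer that lies on the controller under the lever, same axis, zero and sense as speed_lever: the wanted setting. It does not move in a run.
- lever_knob (a point): Centre of the upright black knob of the speed lever, 18 mm in diameter and 34 mm high, its top 17 mm above this point; 55 mm from the lever's axis. A steel arm joins it to the axis, its top 13 mm below this point.
- mark_point (a point): Point on the red pointer, 55 mm from the axis, above which the knob's centre must stand.
- controller_hinge (a point): Axis of the speed lever, on the top of the controller (a white box 115 x 100 x 38 mm, fixed); axes as the controller's, z up. The knob's centre is 28 mm above this height.

How it is judged:
On the way, in this order (a step that is already met when the one before it is completed fails the run):
1. every rack present stands flat in a bay (((x of rack_1_centre in the frame of bay_a between -0.006 and 0.006 m and y of rack_1_centre in the frame of bay_a between -0.008 and 0.008 m and z of rack_1_centre in the frame of bay_a between 0.02 and 0.031 m) or (x of rack_1_centre in the frame of bay_b between -0.006 and 0.006 m and y of rack_1_centre in the frame of bay_b between -0.008 and 0.008 m and z of rack_1_centre in the frame of bay_b between 0.02 and 0.031 m) or (x of rack_1_centre in the frame of bay_c between -0.006 and 0.006 m and y of rack_1_centre in the frame of bay_c between -0.008 and 0.008 m and z of rack_1_centre in the frame of bay_c between 0.02 and 0.031 m)) and angle between each of rack_1_centre, rack_2_centre, rack_3_centre's own z axis and vertical below 0.1 rad and ((x of rack_2_centre in the frame of bay_a between -0.006 and 0.006 m and y of rack_2_centre in the frame of bay_a between -0.008 and 0.008 m and z of rack_2_centre in the frame of bay_a between 0.02 and 0.031 m) or (x of rack_2_centre in the frame of bay_b between -0.006 and 0.006 m and y of rack_2_centre in the frame of bay_b between -0.008 and 0.008 m and z of rack_2_centre in the frame of bay_b between 0.02 and 0.031 m) or (x of rack_2_centre in the frame of bay_c between -0.006 and 0.006 m and y of rack_2_centre in the frame of bay_c between -0.008 and 0.008 m and z of rack_2_centre in the frame of bay_c between 0.02 and 0.031 m)) and ((x of rack_3_centre in the frame of bay_a between -0.006 and 0.006 m and y of rack_3_centre in the frame of bay_a between -0.008 and 0.008 m and z of rack_3_centre in the frame of bay_a between 0.02 and 0.031 m) or (x of rack_3_centre in the frame of bay_b between -0.006 and 0.006 m and y of rack_3_centre in the frame of bay_b between -0.008 and 0.008 m and z of rack_3_centre in the frame of bay_b between 0.02 and 0.031 m) or (x of rack_3_centre in the frame of bay_c between -0.006 and 0.006 m and y of rack_3_centre in the frame of bay_c between -0.008 and 0.008 m and z of rack_3_centre in the frame of bay_c between 0.02 and 0.031 m))), for 0.2 s.
2. all three wedges are driven home and hold their jaws closed, the racks still in their bays (all of step 1 and value of joint each of jaw_a, jaw_b, jaw_c above 0.0055 m and y of each of wedge_a_tail, wedge_b_tail, wedge_c_tail in the frame of shaker above -0.108 m), for 0.2 s.
3. then the speed lever's knob stands over the red pointer (horizontal distance between lever_knob and mark_point below 0.007 m), for 0.2 s.
At the end, for the whole second after the job is handed in: Every rack present stands upright on the floor of a bay (within 6 mm across and 8 mm along); all three wedges are in and their jaws closed to at least 0.0055; the knob is within 7 mm of the red pointer's point; the mallet lies on its mat (its grip point over the mat, within 30 mm of its top) (all of step 2 and horizontal distance between lever_knob and mark_point below 0.007 m and x of mallet_grip in the frame of mat_centre between -0.07 and 0.07 m and y of mallet_grip in the frame of mat_centre between -0.045 and 0.045 m and z of mallet_grip in the frame of mat_centre below 0.03 m and velocity of joint speed_lever below 0.05 rad/s); the robot touches nothing.
It fails at once if a wedge is pushed with the fingers or the arm (contact force between any of the fingers, the arm and wedge_a above 3 N or contact force between any of the fingers, the arm and wedge_b above 3 N or contact force between any of the fingers, the arm and wedge_c above 3 N).
Of rack_1, rack_2, rack_3 only 2 to 3 are there at a start; the rules pass over those that are not, and their reading is None.
At some moment in a run one of rack_1, rack_2, rack_3 may be knocked a few centimetres aside while the robot is not near it.
Once in a run the grip may slacken for a moment while it holds something.
It also fails if it takes over 192 s, if anything falls off the work surface, if the arm or the gripper's body presses on something with over 40 N, if the wrist force passes 120 N, or if a joint passes its speed limit or range.

## Working session

There is one attempt and no reset: what is moved stays moved. The work goes in short steps, Python scripts to look and compute and a shell command to move; the robot and the scene stay as the last step left them, time stands still between calls to the robot, and variables do not carry over. Pictures are saved under pics/ and viewed, at most 14 in all, crops included, and the job is handed in when it is done.

```bash
mkdir -p pics; cat > h.py <<'E'
import numpy as np, cv2
from station import r
def cam(n):
    d=r.read_camera(n); d['f']=210/np.tan(np.radians(d['fovy'])/2); d['inv']=np.linalg.inv(d['view']); return d
def save(d,name): cv2.imwrite('pics/'+name+'.png',cv2.cvtColor(d['image'],cv2.COLOR_RGB2BGR))
def cloud(d):
    v,u=np.mgrid[0:420,0:560]; z=d['range_z']
    p=np.stack([(u-d['cx'])/d['f']*z,(v-d['cy'])/d['f']*z,z,np.ones_like(z)],-1)
    return (p@d['inv'].T)[...,:3]
def ray(d,u,v,h):
    o=d['inv'][:3,3]; k=d['inv'][:3,:3]@np.array([(u-d['cx'])/d['f'],(v-d['cy'])/d['f'],1])
    return o+k*(h-o[2])/k[2]
def proj(d,p):
    q=d['view'][:3,:3]@np.array(p)+d['view'][:3,3]; return q[0]/q[2]*d['f']+d['cx'],q[1]/q[2]*d['f']+d['cy']
E
python3 - <<'E'
from h import *
for n in ('side','top'):
    d=cam(n); save(d,n+'0'); print(n,d['fovy'],d['cx'],d['cy'],d['inv'][:3].round(3).tolist(),(d['range_z']==0).mean())
s=r.sense(); print({k:np.round(v,3).tolist() for k,v in s.items()})
E
```

```text
side 45.69541950678024 285.9748950345058 210.60991969584143 [[0.965, -0.126, 0.231, 0.348], [-0.263, -0.471, 0.842, -0.821], [0.002, -0.873, -0.487, 0.509]] 0.004277210884353741
top 46.94396284350757 274.3306430092018 208.04875339911996 [[-0.027, -0.994, 0.109, 0.475], [-1.0, 0.026, -0.012, -0.095], [0.009, -0.11, -0.994, 1.034]] 0.003975340136054422
{'clock': 0.1, 'joint_pos': [-1.312, 0.334, 0.04, 1.466, -0.013, 1.343, -0.058], 'qvel': [-0.001, -0.002, 0.0, -0.004, 0.0, -0.001, 0.001], 'joint_efforts': [0.005, -65.781, 1.34, -40.471, -0.06, 0.041, 0.0], 'eef_pos': [0.228, 0.608, 0.244], 'orientation': [-3.14, 0.0, 2.784], 'contact_force': [-0.361, -0.872, -0.261], 'wrist_torque': [0.04, -0.034, 0.095], 'finger_force': 0.0, 'width': 0.087}
```

View pics/top0.png

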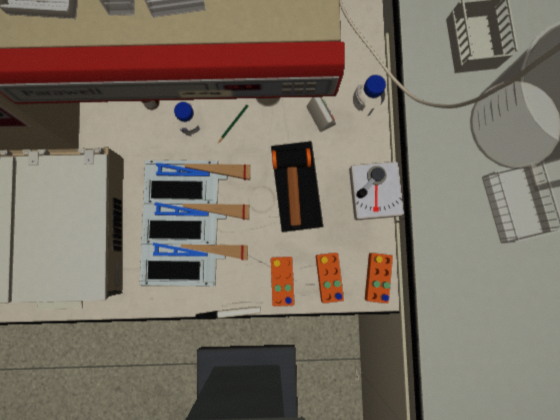

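View pics/side0.png

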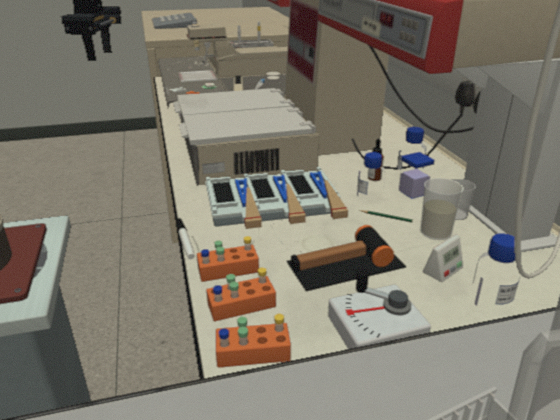

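The top view shows three orange racks around (283,281), (330,277) and (380,277), and the shaker around (180,222) with its wedge tails near column 247. The mallet is on its mat at (297,186), and the controller is at (377,190) with the lever knob at (362,193) and the red pointer tip at (376,209). The side view shows the same things, plus an overhead red cabinet at the back.

```bash
cat >> h.py <<'E'
def comps(d,lo,hi,amin=40,box=None):
    hsv=cv2.cvtColor(d['image'],cv2.COLOR_RGB2HSV); m=cv2.inRange(hsv,lo,hi)
    if box: k=np.zeros_like(m); a,b,c,e=box; k[c:e,a:b]=1; m*=k
    n,l,s,c=cv2.connectedComponentsWithStats(m)
    return [(l==i,s[i],c[i]) for i in range(1,n) if s[i,4]>=amin]
def rect(pts):
    (x,y),(w,h),a=cv2.minAreaRect(pts[:,:2].astype(np.float32)*1000)
    if w>h: w,h,a=h,w,a+90
    a=(a+90)%180-90   # direction of the long side = angle a+90 ; a = yaw of own x axis
    return np.round([x,y,w,h,a],1)
def racks(d):
    P=cloud(d); out=[]
    for m,s,c in comps(d,(3,150,120),(14,255,255),150):
        q=P[m]; q=q[(abs(q[:,2]-.032)<.004)]
        if len(q)>60: out.append((c.round(),rect(q),np.median(q[:,2]).round(4)))
    return out
E
python3 - <<'E'
from h import *
d=cam('top'); P=cloud(d)
for o in racks(d): print('rack',*o)
# wedges tail / blue jaws / shaker
for nm,lo,hi,box in [('blue',(100,150,80),(125,255,255),(140,230,150,290)),('red',(0,150,100),(4,255,255),(240,420,150,290)),('wood',(5,80,60),(20,200,255),(180,260,150,290)),('black',(0,0,0),(180,255,50),(145,330,130,290)),('mallet',(0,60,60),(20,255,255),(265,330,130,235))]:
    for m,s,c in comps(d,lo,hi,15,box):
        q=P[m]; print(nm,s,c.round(1),rect(q),np.percentile(q[:,2],[10,50,90]).round(3))
for x in range(60,200,10): print(x,[ (P[v,u]*1000).round().astype(int).tolist() for v,u in []] , end='')
print(); 
for u,v in [(20,60),(170,60),(330,60),(170,90),(60,200),(110,160),(110,290),(376,177),(361,193),(376,209),(360,215),(395,215),(370,85),(184,112),(320,112),(237,117),(148,280),(210,280)]: print((u,v),(P[v,u]*1000).round().tolist())
im=cv2.resize(d['image'][130:290,130:410],None,fx=2.85,fy=2.85,interpolation=cv2.INTER_CUBIC); cv2.imwrite('pics/t1.png',im[...,::-1])
E
```

```text
rack [329. 277.] [ 439.6 -216.7   44.1   98.   -85. ] 0.0329
rack [379. 277.] [ 436.2 -319.    43.4   97.9   81.7] 0.0327
rack [282. 280.] [ 435.  -118.4   43.7   97.9  -89.3] 0.0332
blue [156 164  53  12 320] [180.6 170.9] [598.5   3.8  66.6 308.5 -39.1] [0.043 0.046 0.048]
blue [155 203  53  12 300] [177.2 210.4] [548.7  17.   42.9 264.1 -24. ] [0.044 0.046 0.048]
blue [153 243  54  13 273] [177.3 251.1] [497.3  23.3  22.3 239.6  -5.1] [0.044 0.046 0.049]
red [373 185   6  26  66] [375.5 199.9] [ 533.2 -219.7   45.2  271.2   34.3] [0.038 0.041 0.043]
wood [185 164  65  16 592] [224. 169.] [609.1 -46.9  99.9 266.2 -49.6] [0.049 0.052 0.054]
wood [183 204  66  16 578] [222.8 209. ] [594.1  10.2  36.2 135.9 -13.7] [0.05  0.052 0.054]
wood [181 245  67  15 553] [222.6 249.6] [500.3  -6.1  30.4 182.   -6.2] [0.05  0.052 0.055]
black [ 272  142   51   89 2686] [297.3 185.7] [ 602.9 -155.4  109.7  259.9   87.5] [0.003 0.006 0.043]
black [151 181  51  18 835] [176.2 189.4] [629.8  96.   35.7 103.8  -3.1] [0.034 0.037 0.039]
black [150 221  51  18 864] [174.9 229.1] [529.7  25.3  51.8 258.8
[... 380 characters left out ...]
  47.6  204.6   78.1] [0.028 0.031 0.035]
60 []70 []80 []90 []100 []110 []120 []130 []140 []150 []160 []170 []180 []190 []
(20, 60) [741.0, 220.0, 434.0]
(170, 60) [737.0, 27.0, 434.0]
(330, 60) [733.0, -180.0, 431.0]
(170, 90) [714.0, 37.0, 388.0]
(60, 200) [602.0, 302.0, 117.0]
(110, 160) [683.0, 216.0, 92.0]
(110, 290) [429.0, 215.0, 86.0]
(376, 177) [641.0, -316.0, 60.0]
(361, 193) [606.0, -280.0, 82.0]
(376, 209) [577.0, -317.0, 41.0]
(360, 215) [566.0, -284.0, 36.0]
(395, 215) [563.0, -355.0, 44.0]
(370, 85) [814.0, -300.0, 119.0]
(184, 112) [775.0, 68.0, 99.0]
(320, 112) [784.0, -208.0, 50.0]
(237, 117) [790.0, -31.0, 6.0]
(148, 280) [444.0, 155.0, 34.0]
(210, 280) [441.0, 28.0, 37.0]
```

View pics/t1.png

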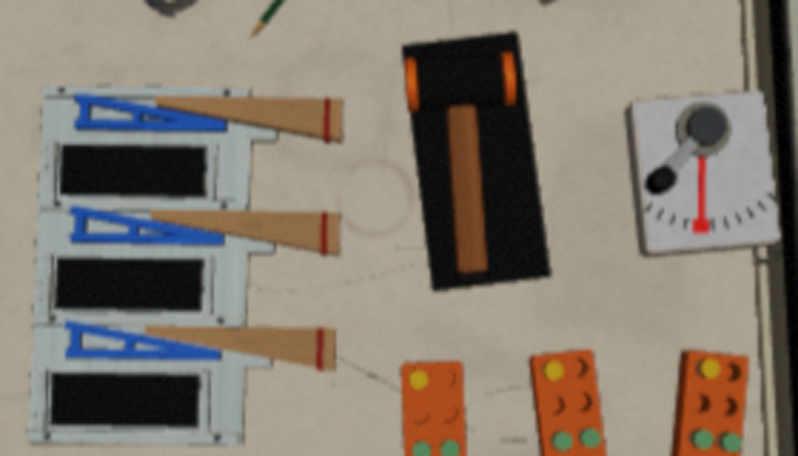

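The crop shows the wedge tails at right, with open bays (black floors) below each blue jaw, and the mallet lying with its head away from the robot. The lever arm points to lower left and the red pointer straight down. Next I'll work out exact positions.

```bash
cat > meas.py <<'E'
from h import *
d=cam('top')
c=[ray(d,*p[2],.036)[:2]*1000 for p in comps(d,(0,0,0),(180,255,50),600,(145,230,150,300))]
c.sort(key=lambda p:p[0]); print('floors',np.round(c,1).tolist())
def R(m,h):
    ys,xs=np.nonzero(m); return np.array([ray(d,u,v,h) for u,v in zip(xs,ys)])
for nm,lo,hi,box,h in [('floor',(0,0,0),(180,255,50),(145,230,150,300),.036),('jaw',(100,150,80),(125,255,255),(140,230,150,290),.045),('wood',(3,80,60),(20,200,255),(180,260,150,290),.051),('mat',(0,0,0),(180,255,50),(265,330,130,240),.004),('faces',(3,150,60),(14,255,255),(265,320,140,180),.024),('handle',(3,60,60),(20,255,255),(280,310,165,235),.031),('mark',(0,150,100),(4,255,255),(350,410,150,230),.038),('ctrl',(0,0,170),(180,40,255),(345,410,155,225),.038)]:
    for m,s,cc in comps(d,lo,hi,30,box):
        q=R(m,h); print(nm,rect(q),'y range',(q[:,1].min()*1e3).round(1),(q[:,1].max()*1e3).round(1))
P=cloud(d)
m=(P[...,2]>.070)&(P[...,2]<.095); m[:,:345]=0;m[:,410:]=0;m[:150]=0;m[230:]=0
print('knob',(P[m].mean(0)*1e3).round(1),m.sum(), np.argwhere(m).mean(0))
m=(abs(P[...,2]-.045)<.0035); m[:,:135]=0;m[:,225:]=0;m[:150]=0;m[300:]=0
print('deckwalls',rect(P[m]))
E
python3 meas.py
```

```text
floors [[463.7, 103.8], [546.8, 99.5], [629.7, 96.4]]
floor [629.8  96.1  35.1 103.9  -3.1] y range 44.7 148.7
floor [546.1  99.4  35.1 103.4  -1.5] y range 47.6 150.7
floor [464.3 102.9  34.5 104.1  -1.6] y range 50.6 154.7
jaw [669.   82.5  21.8 108.9  -3.7] y range 28.7 136.2
jaw [588.3  85.1  22.7 107.1  -1.5] y range 31.8 138.3
jaw [503.4  88.8  22.4 109.5  -4.9] y range 34.8 142.4
wood [662.4   9.5  31.4 132.1  -1.5] y range -56.8 75.1
wood [579.6  13.7  30.8 132.9  -1.5] y range -52.9 79.8
wood [497.3  17.9  28.2 133.7  -1.5] y range -49.1 84.4
mat [ 635.9 -155.9   87.3  186.8  -84.5] y range -208.0 -105.6
faces [ 693.9 -181.5    8.5   39.    88. ] y range -186.2 -177.3
faces [ 691.4 -109.1    8.5   38.9   88.5] y range -113.5 -105.0
faces [ 660.2 -146.4   21.2   25.8   88.5] y range -157.0 -135.7
handle [ 610.6 -147.6   21.5  123.3  -88. ] y range -159.9 -135.4
mark [ 601.5 -317.9   10.4   52.6   87.2] y range -322.0 -311.4
ctrl [ 679.1 -303.9   25.6   93.    -1.5] y range -350.7 -257.1
ctrl [ 550.  -328.7    8.3   41.4   -1.5] y range -349.3 -307.9
knob [ 606.2 -282.6   80.6] 68 [192.82352941 362.39705882]
deckwalls [560.6  82.8 166.5 257.   87.8]
```

```bash
python3 - <<'E'
from h import *
d=cam('top'); P=cloud(d)
im=cv2.resize(d['image'][155:290,135:235],None,fx=5.5,fy=4.4,interpolation=cv2.INTER_CUBIC); cv2.imwrite('pics/t2.png',im[...,::-1])
for u in (165,185):
  for v in range(156,292): print((v,*(P[v,u,[0,2]]*1000).round().astype(int)),end=' ')
  print()
E
```

```text
(156, np.int64(709), np.int64(0)) (157, np.int64(706), np.int64(4)) (158, np.int64(705), np.int64(0)) (159, np.int64(703), np.int64(0)) (160, np.int64(700), np.int64(1)) (161, np.int64(688), np.int64(46)) (162, np.int64(686), np.int64(45)) (163, np.int64(684), np.int64(44)) (164, np.int64(682), np.int64(46)) (165, np.int64(679), np.int64(47)) (166, np.int64(678), np.int64(46)) (167, np.int64(675), np.int64(49)) (168, np.int64(675), np.int64(37)) (169, np.int64(673), np.int64(36)) (170, np.int64(671), np.int64(36)) (171, np.int64(669), np.int64(35)) (172, np.int64(665), np.int64(45)) (173, np.int64(663), np.int64(48)) (174, np.int64(660), np.int64(48)) (175, np.int64(659), np.int64(44)) (176, np.int64(659), np.int64(35)) (177, np.int64(656), np.int64(37)) (178, np.int64(654), np.int64(35)) (179, np.int64(652), np.int64(36)) (180, np.int64(650), np.int64(37)) (181, np.int64(648), np.int64(35)) (182, np.int64(646), np.int64(36)) (183, np.int64(643), np.int64(39)) (184, np.int64(642), np.int64(35)) (185, np.int64(639), np.int64(37)) (186, np.int64(637), np.int64(37)) (187, np.int64(635),
[... 7707 characters left out ...]
(37)) (272, np.int64(459), np.int64(39)) (273, np.int64(457), np.int64(39)) (274, np.int64(455), np.int64(37)) (275, np.int64(452), np.int64(37)) (276, np.int64(450), np.int64(36)) (277, np.int64(448), np.int64(39)) (278, np.int64(447), np.int64(40)) (279, np.int64(444), np.int64(37)) (280, np.int64(442), np.int64(34)) (281, np.int64(440), np.int64(32)) (282, np.int64(439), np.int64(46)) (283, np.int64(437), np.int64(45)) (284, np.int64(435), np.int64(45)) (285, np.int64(433), np.int64(46)) (286, np.int64(430), np.int64(35)) (287, np.int64(427), np.int64(1)) (288, np.int64(425), np.int64(4)) (289, np.int64(423), np.int64(4)) (290, np.int64(420), np.int64(3)) (291, np.int64(418), np.int64(3))
```

View pics/t2.png

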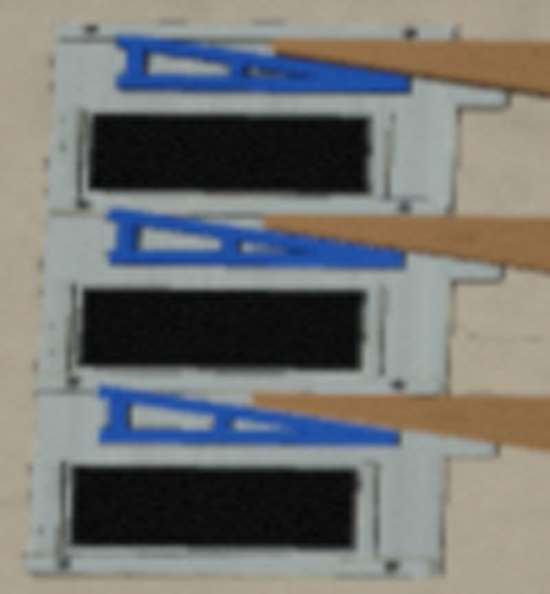

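The crop shows the wall edges, blue jaw edges, and the bays with their felt floors. From the depth edges and floors, the bay centres are about (465,103.5), (548,99.5) and (631,96), with the shaker yaw about -2.5°. I'll go for the nearest rack, at (435,-118).

```bash
python3 -m handwheel '[{"x":150,"y":-150},{"x":272,"y":-359,"rz":-0.6},{"x":272,"y":-359,"rz":-0.9},{"x":272,"y":-359,"rz":-1.2},{"x":272,"y":-359,"rz":-1.5},{"x":207,"y":-727,"z":-60,"rz":-2.772},{"x":207,"y":-727,"z":-60,"rz":-2.772},{"x":207,"y":-727,"z":-60,"rz":-2.772},{"x":207,"y":-727,"z":-60,"rz":-2.772},{"x":207,"y":-727,"z":-60,"rz":-2.772},{"x":207,"y":-727,"z":-60,"rz":-2.772},{"x":207,"y":-727,"z":-60,"rz":-2.772},{"x":207,"y":-727,"z":-60,"rz":-2.772},{"x":207,"y":-727,"z":-60,"rz":-2.772},{"x":207,"y":-727,"z":-60,"rz":-2.772},{"x":207,"y":-727,"z":-125,"rz":-2.772},{"x":207,"y":-727,"z":-125,"rz":-2.772},{"x":207,"y":-727,"z":-125,"rz":-2.772},{"x":207,"y":-727,"z":-125,"rz":-2.772}]' 25
python3 - <<'E'
from h import *
d=cam('top'); save(d,'t3')
for o in racks(d): print(*o)
E
```

```text
[329. 277.] [ 439.5 -216.6   44.4   98.   -85.2] 0.0329
[379. 277.] [ 436.3 -319.1   44.4   97.9   81.6] 0.0328
[282. 280.] [ 435.  -118.3   43.5   97.8  -89.3] 0.0328validation failed for argument at $[0]...
```

View pics/t3.png

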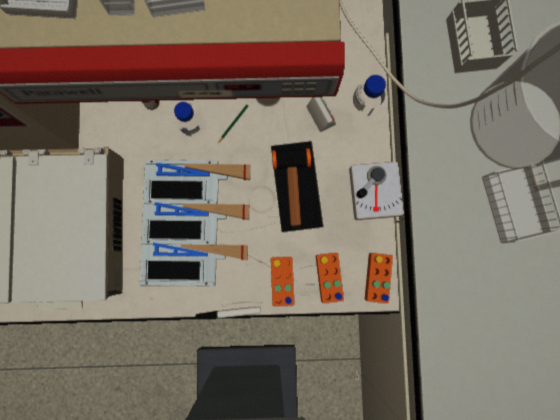

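The picture is unchanged because the rows were refused. I'll try rows with every key.

```bash
python3 -m handwheel '[{"x":40,"y":-40,"z":0,"rx":0,"ry":0,"rz":0,"fingers":87}]' 25;  python3 -m handwheel '[{"x":80,"y":-60,"rz":0,"fingers":87}]' 25
```

```text
clock: 0.42
eef_pos: [0.2636, 0.5711, 0.2438]
orientation: [-3.141, -0.002, 2.792]
contact_force: [1.7, -0.3, 0.1]
width: 0.0869
finger_force: 0.0validation failed for argument at $[0]...
```

```bash
python3 -m handwheel '[{"x":110,"y":-110,"z":0,"rx":0,"ry":0,"rz":-0.2,"fingers":87},{"x":232,"y":-319,"z":0,"rx":0,"ry":0,"rz":-0.6,"fingers":87},{"x":232,"y":-319,"z":0,"rx":0,"ry":0,"rz":-0.9,"fingers":87},{"x":232,"y":-319,"z":0,"rx":0,"ry":0,"rz":-1.2,"fingers":87},{"x":232,"y":-319,"z":0,"rx":0,"ry":0,"rz":-1.5,"fingers":87},{"x":167,"y":-687,"z":-60,"rx":0,"ry":0,"rz":-2.772,"fingers":87},{"x":167,"y":-687,"z":-60,"rx":0,"ry":0,"rz":-2.772,"fingers":87},{"x":167,"y":-687,"z":-60,"rx":0,"ry":0,"rz":-2.772,"fingers":87},{"x":167,"y":-687,"z":-60,"rx":0,"ry":0,"rz":-2.772,"fingers":87},{"x":167,"y":-687,"z":-60,"rx":0,"ry":0,"rz":-2.772,"fingers":87},{"x":167,"y":-687,"z":-60,"rx":0,"ry":0,"rz":-2.772,"fingers":87},{"x":167,"y":-687,"z":-60,"rx":0,"ry":0,"rz":-2.772,"fingers":87},{"x":167,"y":-687,"z":-60,"rx":0,"ry":0,"rz":-2.772,"fingers":87},{"x":167,"y":-687,"z":-60,"rx":0,"ry":0,"rz":-2.772,"fingers":87},{"x":167,"y":-687,"z":-60,"rx":0,"ry":0,"rz":-2.772,"fingers":87},{"x":167,"y":-687,"z":-125,"rx":0,"ry":0,"rz":-2.772,"fingers":87},{"x":167,"y":-687,"z":-125,"rx":0,"ry":0,"rz":-2.772,"fingers":87},{"x":167,"y":-687,"z":-125,"rx":0,"ry":0,"rz":-2.772,"fingers":87},{"x":167,"y":-687,"z":-125,"rx":0,"ry":0,"rz":-2.772,"fingers":87}]' 25
python3 - <<'E'
from h import *
d=cam('top'); save(d,'t4')
for o in racks(d): print(*o)
print(r.sense()['joint_pos'])
E
```

```text
clock: 2.8
eef_pos: [0.4359, -0.1183, 0.1214]
orientation: [-3.141, -0.003, 0.012]
contact_force: [-0.7, -0.3, 0.5]
width: 0.0871
finger_force: 0.0
[294. 197.] [ 611.3 -148.9   14.7  116.3  -89.3] 0.0318
[379. 277.] [ 436.1 -318.7   43.6   97.5   81.5] 0.0329
[-0.5531869   0.01615875  0.738469    2.10965794 -0.01397291  1.01744273
 -1.3663562 ]
```

View pics/t4.png

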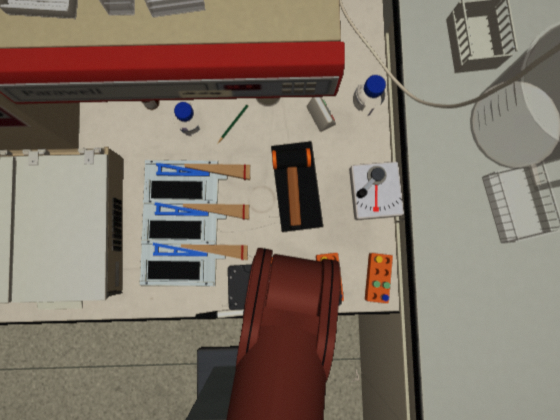

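The top view shows the arm over the rack at (290,280), with the gripper body's left end at (240,285). I'll descend, grip and lift.

```bash
python3 -m handwheel '[{"x":0,"y":0,"z":-40,"rx":0,"ry":0,"rz":0,"fingers":87},{"x":0,"y":0,"z":-70,"rx":0,"ry":0,"rz":0,"fingers":87},{"x":0,"y":0,"z":-81,"rx":0,"ry":0,"rz":0,"fingers":87},{"x":0,"y":0,"z":-81,"rx":0,"ry":0,"rz":0,"fingers":40},{"x":0,"y":0,"z":-81,"rx":0,"ry":0,"rz":0,"fingers":35},{"x":0,"y":0,"z":-81,"rx":0,"ry":0,"rz":0,"fingers":35},{"x":0,"y":0,"z":-81,"rx":0,"ry":0,"rz":0,"fingers":35},{"x":0,"y":0,"z":-81,"rx":0,"ry":0,"rz":0,"fingers":35},{"x":0,"y":0,"z":-81,"rx":0,"ry":0,"rz":0,"fingers":35}]' 30
python3 -m handwheel '[{"x":0,"y":0,"z":30,"rx":0,"ry":0,"rz":0,"fingers":35},{"x":0,"y":0,"z":60,"rx":0,"ry":0,"rz":0,"fingers":35},{"x":0,"y":0,"z":60,"rx":0,"ry":0,"rz":0,"fingers":35}]'
```

```text
clock: 3.98
eef_pos: [0.4348, -0.1183, 0.0388]
orientation: [-3.142, -0.0, 0.012]
contact_force: [-2.2, 0.2, 4.6]
width: 0.0448
finger_force: 30.0
clock: 4.35
eef_pos: [0.4359, -0.1182, 0.1]
orientation: [-3.141, -0.003, 0.012]
contact_force: [-0.8, -0.4, -2.1]
width: 0.0448
finger_force: 30.0
```

```bash
python3 -m handwheel '[{"x":0,"y":0,"z":50,"rx":0,"ry":0,"rz":0,"fingers":35},{"x":20,"y":55,"z":50,"rx":0,"ry":0,"rz":0.18,"fingers":35},{"x":29,"y":110,"z":50,"rx":0,"ry":0,"rz":0.36,"fingers":35},{"x":29,"y":165,"z":50,"rx":0,"ry":0,"rz":0.54,"fingers":35},{"x":29,"y":200,"z":50,"rx":0,"ry":0,"rz":0.72,"fingers":35},{"x":29,"y":222,"z":50,"rx":0,"ry":0,"rz":0.9,"fingers":35},{"x":29,"y":222,"z":50,"rx":0,"ry":0,"rz":1.08,"fingers":35},{"x":29,"y":222,"z":50,"rx":0,"ry":0,"rz":1.26,"fingers":35},{"x":29,"y":222,"z":30,"rx":0,"ry":0,"rz":1.44,"fingers":35},{"x":29,"y":222,"z":10,"rx":0,"ry":0,"rz":1.515,"fingers":35},{"x":29,"y":222,"z":10,"rx":0,"ry":0,"rz":1.515,"fingers":35},{"x":29,"y":222,"z":10,"rx":0,"ry":0,"rz":1.515,"fingers":35}]'
python3 - <<'E'
from h import *
t=cam('top'); s=cam('side')
a=cv2.resize(t['image'][150:330,130:290],None,fx=2.5,fy=2.5); b=cv2.resize(s['image'][120:300,170:350],None,fx=2.2,fy=2.5)
cv2.imwrite('pics/m5.png',np.hstack([a,b])[...,::-1])
print(racks(s),racks(t))
E
```

```text
clock: 5.85
eef_pos: [0.4636, 0.1037, 0.1085]
orientation: [-3.141, 0.0, 1.525]
contact_force: [-0.9, 0.1, -0.9]
width: 0.0447
finger_force: 30.0
[(array([382., 254.]), array([ 692.6, -186.4,    4.8,   35.8,   89.5]), np.float64(0.0318)), (array([243., 299.]), array([ 439.9, -221. ,   46.1,   97.7,  -86.3]), np.float64(0.0327)), (array([255., 347.]), array([ 437.1, -323.3,   44.6,   96.8,   82.3]), np.float64(0.0328))] [(array([294., 197.]), array([ 611.2, -148.4,   15. ,  116.4,  -88.2]), np.float64(0.0319)), (array([329., 277.]), array([ 439.6, -216.5,   43.8,   97.9,  -85.2]), np.float64(0.0326)), (array([379., 277.]), array([ 436.1, -318.8,   44.3,   97.8,   81.8]), np.float64(0.0329))]
```

View pics/m5.png

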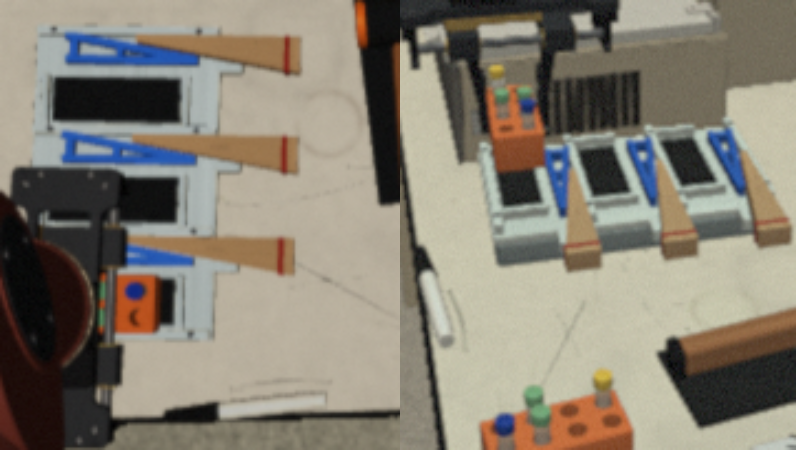

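The left (top) view shows the rack end at crop (137,303) just above bay a, and the right (side) view shows the rack end at crop (515,150) above the bay. I'll measure the held rack's edges against the bay.

```bash
cat > held.py <<'E'
from h import *
import sys
# held rack visible orange part: edges in x (and min y), top camera & side camera; zt = block top height
def held(xc,yc,zt):
    for n in ('top','side'):
        d=cam(n); P=cloud(d)
        for m,s,c in comps(d,(3,140,90),(14,255,255),40):
            q=P[m]; 
            k=(np.abs(q[:,2]-zt)<.005)&(np.abs(q[:,0]-xc)<.05)&(np.abs(q[:,1]-yc)<.08)
            if k.sum()<40: continue
            ys,xs=np.nonzero(m); q=np.array([ray(d,u,v,zt) for u,v in zip(xs[k],ys[k])])*1e3
            # per-y-slice x edges
            o=[]
            for y in np.arange(np.floor(q[:,1].min()),q[:,1].max(),2.5):
                w=q[abs(q[:,1]-y-1)<1.3,0]
                if len(w)>4: o.append((round(y),round(w.min(),1),round(w.max(),1)))
            print(n,k.sum(),'z',np.median(P[m][k,2]).round(4),'ymin',q[:,1].min().round(1),o)
held(*map(float,sys.argv[1:]))
E
python3 held.py .464 .104 .1015
```

```text
top 257 z 0.1033 ymin 54.3 [(54, np.float64(476.4), np.float64(482.1)), (56, np.float64(440.5), np.float64(482.2)), (59, np.float64(440.5), np.float64(482.2)), (62, np.float64(440.6), np.float64(482.3)), (64, np.float64(440.6), np.float64(482.4)), (66, np.float64(440.7), np.float64(482.4)), (69, np.float64(440.8), np.float64(482.5)), (72, np.float64(440.9), np.float64(482.6)), (74, np.float64(440.9), np.float64(482.6)), (76, np.float64(441.0), np.float64(482.7)), (79, np.float64(441.1), np.float64(482.8)), (82, np.float64(441.1), np.float64(482.8)), (84, np.float64(441.2), np.float64(462.0))]
side 286 z 0.103 ymin 42.9 [(42, np.float64(446.3), np.float64(481.0)), (44, np.float64(438.9), np.float64(479.1)), (47, np.float64(445.1), np.float64(481.8)), (50, np.float64(439.5), np.float64(478.0)), (52, np.float64(443.9), np.float64(482.6)), (54, np.float64(440.2), np.float64(477.0)), (57, np.float64(442.7), np.float64(483.4)), (60, np.float64(440.8), np.float64(475.9)), (62, np.float64(441.4), np.float64(484.2)), (64, np.float64(439.6), np.float64(467.2)), (67, np.float64(440.2), np.float
[... 245 characters left out ...]
64(440.2), np.float64(483.7)), (84, np.float64(448.5), np.float64(486.5)), (87, np.float64(440.8), np.float64(484.5)), (90, np.float64(447.2), np.float64(487.3)), (92, np.float64(441.5), np.float64(483.4)), (97, np.float64(442.1), np.float64(484.3)), (102, np.float64(442.8), np.float64(464.8)), (107, np.float64(443.5), np.float64(465.6)), (112, np.float64(444.1), np.float64(466.4)), (117, np.float64(444.8), np.float64(467.1)), (122, np.float64(445.5), np.float64(469.9)), (127, np.float64(446.2), np.float64(470.7)), (132, np.float64(444.9), np.float64(471.5)), (137, np.float64(445.6), np.float64(470.3)), (142, np.float64(446.3), np.float64(473.1)), (147, np.float64(449.0), np.float64(474.0))]
```

```bash
python3 -m handwheel '[{"x":1,"y":-1,"z":-10,"rx":0,"ry":0,"rz":0,"fingers":35},{"x":1,"y":-1,"z":-20,"rx":0,"ry":0,"rz":0,"fingers":35},{"x":1,"y":-1,"z":-25,"rx":0,"ry":0,"rz":0,"fingers":35},{"x":1,"y":-1,"z":-28,"rx":0,"ry":0,"rz":0,"fingers":35},{"x":1,"y":-1,"z":-30,"rx":0,"ry":0,"rz":0,"fingers":35},{"x":1,"y":-1,"z":-30,"rx":0,"ry":0,"rz":0,"fingers":35}]'
```

```text
clock: 6.8
eef_pos: [0.4655, 0.1027, 0.0805]
orientation: [3.141, -0.001, 1.526]
contact_force: [-6.9, -3.6, 26.8]
width: 0.0453
finger_force: 30.8
```

```bash
python3 -m handwheel '[{"x":0,"y":0,"z":8,"rx":0,"ry":0,"rz":0,"fingers":35},{"x":-2,"y":0,"z":8,"rx":0,"ry":0,"rz":0,"fingers":35},{"x":-2,"y":0,"z":8,"rx":0,"ry":0,"rz":0,"fingers":35}]'
python3 - <<'E'
from h import *
t=cam('top'); s=cam('side')
a=cv2.resize(t['image'][225:300,170:250],None,fx=5,fy=6,interpolation=cv2.INTER_CUBIC); b=cv2.resize(s['image'][140:230,190:270],None,fx=5,fy=5,interpolation=cv2.INTER_CUBIC)
cv2.imwrite('pics/m6.png',np.hstack([a,b])[...,::-1])
E
python3 held.py .464 .104 .080 | cut -c1-400
```

```text
clock: 7.18
eef_pos: [0.4622, 0.1028, 0.0862]
orientation: [-3.141, 0.0, 1.527]
contact_force: [0.5, -0.1, -1.3]
width: 0.0454
finger_force: 29.7
top 228 z 0.0816 ymin 53.9 [(53, np.float64(441.4), np.float64(478.2)), (56, np.float64(439.5), np.float64(480.3)), (58, np.float64(439.6), np.float64(480.3)), (60, np.float64(439.7), np.float64(480.4)), (63, np.float64(441.7), np.float64(480.4)), (66, np.float64(439.8), np.float64(480.5)), (68, np.float64(439.8), np.float64(480.6)), (70, np.float64(440.0), np.float64(480.6)), (73, np.float64(440.
side 292 z 0.0815 ymin 40.4 [(42, np.float64(445.0), np.float64(480.0)), (45, np.float64(437.5), np.float64(478.1)), (48, np.float64(443.7), np.float64(480.8)), (50, np.float64(438.1), np.float64(477.0)), (52, np.float64(442.5), np.float64(481.6)), (55, np.float64(438.7), np.float64(474.0)), (58, np.float64(441.2), np.float64(482.3)), (60, np.float64(439.3), np.float64(472.8)), (62, np.float64(438
```

View pics/m6.png

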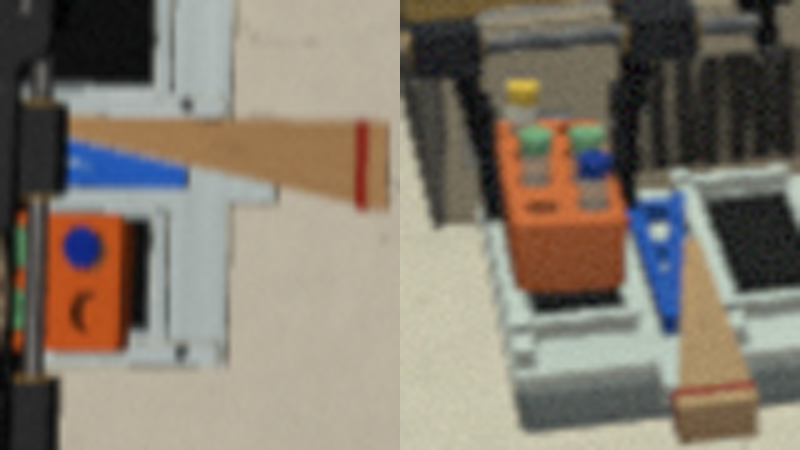

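The left view shows the rack in the gripper above bay a, with felt showing at its right end. The right view shows the rack end centred roughly over the felt. I'll retry gently, slightly shifted, and read the wrench.

```bash
python3 -m handwheel '[{"x":1,"y":0,"z":-1,"rx":0,"ry":0,"rz":0,"fingers":35},{"x":1,"y":0,"z":-3,"rx":0,"ry":0,"rz":0,"fingers":35},{"x":1,"y":0,"z":-5,"rx":0,"ry":0,"rz":0,"fingers":35},{"x":1,"y":0,"z":-6,"rx":0,"ry":0,"rz":0,"fingers":35},{"x":1,"y":0,"z":-6,"rx":0,"ry":0,"rz":0,"fingers":35}]'
python3 -c "
from h import *
s=r.sense(); print(s['contact_force'].round(1),s['wrist_torque'].round(2))"
```

```text
clock: 8.0
eef_pos: [0.4637, 0.1028, 0.081]
orientation: [-3.141, -0.0, 1.527]
contact_force: [-3.4, -1.0, 7.1]
width: 0.0451
finger_force: 30.0
[-3.4 -1.   7.1] [-0.39  0.96  0.03]
```

```bash
python3 - <<'E'
from h import *
d=cam('top'); P=cloud(d)
for nm,rows in (('c',range(183,197)),('b',range(223,237))):
    print(nm,[(u,*(np.median(P[list(rows),u][:,[1,2]],0)*1e3).round(1).tolist()) for u in list(range(141,156))+list(range(196,222))])
E
python3 -m handwheel '[{"x":0,"y":0,"z":8,"rx":0,"ry":0,"rz":0,"fingers":35},{"x":0,"y":0,"z":8,"rx":0,"ry":0,"rz":0,"fingers":35}]'
python3 -c "
from h import *
s=r.sense(); print(s['contact_force'].round(1),s['wrist_torque'].round(2))"
```

```text
c [(141, 178.5, 1.8), (142, 176.4, 1.7), (143, 174.4, 1.2), (144, 163.0, 36.9), (145, 161.2, 35.8), (146, 158.2, 39.4), (147, 154.8, 44.7), (148, 152.3, 46.5), (149, 151.1, 43.2), (150, 150.9, 35.6), (151, 148.6, 36.5), (152, 146.8, 35.5), (153, 144.2, 37.5), (154, 142.2, 37.1), (155, 140.1, 37.2), (196, 55.0, 37.0), (197, 53.1, 36.2), (198, 50.8, 37.8), (199, 48.9, 36.0), (200, 46.9, 36.4), (201, 44.7, 37.0), (202, 42.7, 36.5), (203, 39.5, 45.0), (204, 37.4, 44.8), (205, 35.2, 45.5), (206, 34.4, 36.0), (207, 32.4, 36.2), (208, 30.3, 35.4), (209, 28.1, 36.3), (210, 26.2, 35.3), (211, 24.2, 35.0), (212, 22.0, 36.0), (213, 19.8, 36.2), (214, 17.7, 36.2), (215, 15.7, 36.4), (216, 13.6, 36.5), (217, 11.4, 36.6), (218, 13.1, 0.9), (219, 10.8, 2.2), (220, 8.9, 0.7), (221, 6.7, 0.9)]
b [(141, 132.3, 175.7), (142, 131.3, 172.7), (143, 129.5, 172.8), (144, 127.5, 173.6), (145, 126.0, 172.3), (146, 124.1, 172.9), (147, 122.3, 173.2), (148, 120.8, 171.8), (149, 118.7, 173.2), (150, 116.9, 173.6), (151, 115.3, 172.8), (152, 113.4, 173.2), (153, 111.8, 172.5), (154, 109.9, 173.0), (155, 108.0, 173.6), (196, 56.0, 36.0), (197, 53.8, 36.8), (198, 51.8, 36.9), (199, 49.8, 36.5), (200, 47.6, 37.3), (201, 45.5, 37.2), (202, 42.4, 45.3), (203, 40.3, 45.7), (204, 38.5, 44.0), (205, 37.4, 36.3), (206, 35.3, 37.3), (207, 33.3, 37.1), (208, 31.4, 36.0), (209, 29.2, 36.3), (210, 27.2, 36.3), (211, 25.1, 36.1), (212, 23.1, 35.5), (213, 21.0, 36.0), (214, 18.9, 36.6), (215, 17.0, 35.6), (216, 14.9, 35.3), (217, 16.5, 0.9), (218, 14.4, 0.4), (219, 12.3, 1.8), (220, 10.1, 1.5), (221, 8.0, 0.6)]
clock: 8.3
eef_pos: [0.4641, 0.103, 0.0891]
orientation: [3.141, -0.001, 1.527]
contact_force: [-1.2, -0.2, -1.4]
width: 0.0451
finger_force: 29.7
[-1.2 -0.2 -1.4] [-0.1   0.02 -0.  ]
```

```bash
python3 - <<'E'
from h import *
d=cam('side')
for (x,y,h) in [(520,285,.047),(622,290,.047),(497,122,.0795),(533,305,.036),(620,300,.036),(665,330,.045)]:
    print((x,y),(ray(d,190+(x-400)/5,140+y/5,h)*1e3).round(1))
# held rack seen in side cam now: fit plane tilt of the top face
P=cloud(d); zt=.0891-.0388+.032
for n in ('side','top'):
    d=cam(n); P=cloud(d)
    for m,s,c in comps(d,(3,140,90),(14,255,255),40):
        q=P[m]; k=(abs(q[:,2]-zt)<.006)&(abs(q[:,0]-.464)<.05)&(abs(q[:,1]-.1)<.08); q=q[k]
        if len(q)<40: continue
        A=np.c_[q[:,0]-.464,q[:,1]-.103,np.ones(len(q))]; c=np.linalg.lstsq(A,q[:,2],rcond=None)[0]; print(n,len(q),'tilt x,y (deg), z at centre',np.degrees(c[:2]).round(1),c[2].round(4),'expected',zt, q[:,1].min().round(3),q[:,1].max().round(3))
    # reference: free rack at 440,-217 top plane
        
    q=P.reshape(-1,3); q=q[(abs(q[:,2]-.032)<.005)&(abs(q[:,0]-.4395)<.018)&(abs(q[:,1]+.217)<.02)]
    print(n,'ref rack z',np.median(q[:,2]).round(4),len(q))
E
```

```text
(520, 285) [442.1  67.8  47. ]
(622, 290) [480.7  53.   47. ]
(497, 122) [447.1 156.3  79.5]
(533, 305) [447.   70.3  36. ]
(620, 300) [481.6  65.4  36. ]
(665, 330) [491.5  19.5  45. ]
side 307 tilt x,y (deg), z at centre [-2.7  2.1] 0.084 expected 0.0823 0.05 0.15
side ref rack z 0.0328 234
top 253 tilt x,y (deg), z at centre [-3.3 -0.4] 0.0837 expected 0.0823 0.053 0.083
top ref rack z 0.0328 214
```

```bash
cat > tilt.py <<'E'
from h import *
import sys
def tilt(x0,y0,zt,dx=.03,dy=.055):
    for n in ('side','top'):
        d=cam(n); P=cloud(d)
        hsv=cv2.cvtColor(d['image'],cv2.COLOR_RGB2HSV); m=cv2.erode(cv2.inRange(hsv,(3,140,90),(14,255,255)),np.ones((3,3)))>0
        q=P[m]; q=q[(abs(q[:,2]-zt)<.007)&(abs(q[:,0]-x0)<dx)&(abs(q[:,1]-y0)<dy)]
        if len(q)<30: print(n,'few');continue
        A=np.c_[q[:,0]-x0,q[:,1]-y0,np.ones(len(q))]; c=np.linalg.lstsq(A,q[:,2],rcond=None)[0]
        print(n,len(q),'tilt',np.degrees(c[:2]).round(1),'z',c[2].round(4))
if __name__=='__main__': tilt(*map(float,sys.argv[1:]))
E
python3 -c "
from tilt import *
tilt(.4395,-.217,.0325,.05,.03); tilt(.436,-.319,.0325,.05,.03); tilt(.464,.103,.083)"
```

```text
side 832 tilt [-0.6  3.5] z 0.0323
top 511 tilt [-0.1 -0. ] z 0.0331
side 1143 tilt [0.4 2.9] z 0.0323
top 507 tilt [-0.3 -0.7] z 0.0329
side 201 tilt [-4.3  2.7] z 0.0835
top 162 tilt [-2.7 -0.5] z 0.0836
```

```bash
python3 -m handwheel '[{"x":1,"y":0,"z":0,"rx":0,"ry":-0.055,"rz":0,"fingers":35},{"x":1,"y":0,"z":0,"rx":0,"ry":-0.055,"rz":0,"fingers":35},{"x":1,"y":0,"z":-4,"rx":0,"ry":-0.055,"rz":0,"fingers":35},{"x":1,"y":0,"z":-7,"rx":0,"ry":-0.055,"rz":0,"fingers":35},{"x":1,"y":0,"z":-9,"rx":0,"ry":-0.055,"rz":0,"fingers":35},{"x":1,"y":0,"z":-11,"rx":0,"ry":-0.055,"rz":0,"fingers":35},{"x":1,"y":0,"z":-12,"rx":0,"ry":-0.055,"rz":0,"fingers":35}]'
python3 tilt.py .464 .103 .072;python3 -c "
from h import *
s=r.sense(); print(s['contact_force'].round(1),s['wrist_torque'].round(2))"
```

```text
clock: 9.62
eef_pos: [0.4646, 0.1027, 0.0764]
orientation: [3.087, -0.002, 1.527]
contact_force: [-1.1, -0.7, -0.9]
width: 0.0449
finger_force: 29.7
side 182 tilt [-0.7  2.7] z 0.0721
top 135 tilt [0.8 0.5] z 0.0722
[ 0.7 -0.6 -1.8] [-0.11  0.1  -0.04]
```

```bash
python3 -m handwheel '[{"x":0,"y":0,"z":-2,"rx":0,"ry":0,"rz":0,"fingers":35},{"x":0,"y":0,"z":-2,"rx":0,"ry":0,"rz":0,"fingers":56},{"x":0,"y":0,"z":-2,"rx":0,"ry":0,"rz":0,"fingers":56},{"x":0,"y":0,"z":-2,"rx":0,"ry":0.055,"rz":0,"fingers":56},{"x":0,"y":0,"z":20,"rx":0,"ry":0.055,"rz":0,"fingers":56},{"x":0,"y":0,"z":60,"rx":0,"ry":0.055,"rz":0,"fingers":87},{"x":0,"y":0,"z":80,"rx":0,"ry":0.055,"rz":0,"fingers":87}]'
python3 -m handwheel '[{"x":0,"y":-60,"z":0,"rx":0,"ry":0,"rz":0,"fingers":87},{"x":-10,"y":-120,"z":0,"rx":0,"ry":0,"rz":-0.18,"fingers":87},{"x":-25,"y":-180,"z":0,"rx":0,"ry":0,"rz":-0.36,"fingers":87},{"x":-25,"y":-240,"z":0,"rx":0,"ry":0,"rz":-0.54,"fingers":87},{"x":-25,"y":-300,"z":0,"rx":0,"ry":0,"rz":-0.72,"fingers":87},{"x":-25,"y":-319,"z":0,"rx":0,"ry":0,"rz":-0.9,"fingers":87},{"x":-25,"y":-319,"z":0,"rx":0,"ry":0,"rz":-1.08,"fingers":87},{"x":-25,"y":-319,"z":0,"rx":0,"ry":0,"rz":-1.26,"fingers":87},{"x":-25,"y":-319,"z":0,"rx":0,"ry":0,"rz":-1.443,"fingers":87},{"x":-25,"y":-319,"z":0,"rx":0,"ry":0,"rz":-1.443,"fingers":87},{"x":-25,"y":-319,"z":0,"rx":0,"ry":0,"rz":-1.443,"fingers":87}]'
python3 - <<'E'
from h import *
for n in('top','side'):
    print(n,[(o[1].tolist(),o[2]) for o in racks(cam(n))])
d=cam('top');P=cloud(d)
for m,s,c in comps(d,(3,140,90),(14,255,255),100,(130,230,240,300)):
    q=P[m]; print(c,np.median(q[:,2]),rect(q[abs(q[:,2]-.067)<.006]))
E
python3 tilt.py .465 .103 .0675
```

```text
clock: 10.6
eef_pos: [0.4655, 0.103, 0.1586]
orientation: [3.139, -0.001, 1.527]
contact_force: [0.2, -0.0, -0.5]
width: 0.0687
finger_force: 0.0
clock: 11.98
eef_pos: [0.4397, -0.2161, 0.1566]
orientation: [-3.142, -0.0, 0.088]
contact_force: [-0.5, 0.1, -0.0]
width: 0.0872
finger_force: 0.0
top [([611.0, -148.3, 15.8, 116.3, -87.5], np.float64(0.0318))]
side [([691.9, -186.7, 9.0, 36.7, 84.5], np.float64(0.0321)), ([440.0, -221.1, 44.3, 98.5, -84.9], np.float64(0.0326)), ([437.1, -323.8, 44.1, 96.7, 81.5], np.float64(0.0327))]
[169.90979955 269.4532294 ] 0.06771630937486295 [464.8 103.8  41.4  99.5  -1.6]
side few
top 489 tilt [-0.2 -0. ] z 0.0684
```

```bash
python3 -m handwheel '[{"x":0,"y":0,"z":-50,"rx":0,"ry":0,"rz":0,"fingers":87},{"x":0,"y":0,"z":-90,"rx":0,"ry":0,"rz":0,"fingers":87},{"x":0,"y":0,"z":-120,"rx":0,"ry":0,"rz":0,"fingers":87},{"x":0,"y":0,"z":-120,"rx":0,"ry":0,"rz":0,"fingers":87},{"x":0,"y":0,"z":-120,"rx":0,"ry":0,"rz":0,"fingers":50},{"x":0,"y":0,"z":-120,"rx":0,"ry":0,"rz":0,"fingers":40},{"x":0,"y":0,"z":-120,"rx":0,"ry":0,"rz":0,"fingers":35},{"x":0,"y":0,"z":-120,"rx":0,"ry":0,"rz":0,"fingers":35},{"x":0,"y":0,"z":-120,"rx":0,"ry":0,"rz":0,"fingers":35}]' 25
python3 -m handwheel '[{"x":0,"y":0,"z":20,"rx":0,"ry":0,"rz":0,"fingers":35},{"x":0,"y":0,"z":60,"rx":0,"ry":0,"rz":0,"fingers":35},{"x":0,"y":0,"z":115,"rx":0,"ry":0,"rz":0,"fingers":35},{"x":50,"y":60,"z":115,"rx":0,"ry":0,"rz":0.18,"fingers":35},{"x":90,"y":120,"z":115,"rx":0,"ry":0,"rz":0.36,"fingers":35},{"x":109,"y":180,"z":115,"rx":0,"ry":0,"rz":0.54,"fingers":35},{"x":109,"y":240,"z":115,"rx":0,"ry":0,"rz":0.72,"fingers":35},{"x":109,"y":290,"z":115,"rx":0,"ry":0,"rz":0.9,"fingers":35},{"x":109,"y":315,"z":115,"rx":0,"ry":0,"rz":1.08,"fingers":35},{"x":109,"y":315,"z":115,"rx":0,"ry":0,"rz":1.26,"fingers":35},{"x":109,"y":315,"z":100,"rx":0,"ry":0,"rz":1.439,"fingers":35},{"x":109,"y":315,"z":68,"rx":0,"ry":0,"rz":1.439,"fingers":35},{"x":109,"y":315,"z":68,"rx":0,"ry":0,"rz":1.439,"fingers":35}]'
python3 -c "
from tilt import *
z=r.sense()['eef_pos'][2]; tilt(.548,.0995,z-.0355+.033)"
python3 held.py .548 .0995 .1
```

```text
clock: 13.35
eef_pos: [0.4398, -0.2164, 0.0368]
orientation: [3.141, -0.001, 0.084]
contact_force: [0.4, -2.4, -0.3]
width: 0.045
finger_force: 1.5
clock: 14.98
eef_pos: [0.5466, 0.0983, 0.1024]
orientation: [-3.137, 0.002, 1.522]
contact_force: [-0.5, -0.7, -0.4]
width: 0.0445
finger_force: 25.0
side 163 tilt [-1.   1.9] z 0.0985
top 172 tilt [0.6 0.2] z 0.1004
top 267 z 0.101 ymin 48.2 [(48, np.float64(529.9), np.float64(564.8)), (50, np.float64(524.1), np.float64(566.8)), (53, np.float64(524.2), np.float64(566.8)), (56, np.float64(524.3), np.float64(566.9)), (58, np.float64(524.3), np.float64(567.0)), (60, np.float64(524.5), np.float64(567.0)), (63, np.float64(524.5), np.float64(567.1)), (66, np.float64(524.6), np.float64(567.2)), (68, np.float64(524.7), np.float64(567.2)), (70, np.float64(524.7), np.float64(567.3)), (73, np.float64(524.8), np.float64(567.3)), (76, np.float64(524.8), np.float64(567.4)), (78, np.float64(524.9), np.float64(546.2))]
side 267 z 0.1011 ymin 37.0 [(37, np.float64(529.0), np.float64(554.5)), (40, np.float64(523.4), np.float64(563.1)), (42, np.float64(528
[... 340 characters left out ...]
.float64(526.5), np.float64(569.0)), (64, np.float64(524.6), np.float64(553.6)), (67, np.float64(525.6), np.float64(568.2)), (70, np.float64(523.6), np.float64(543.9)), (72, np.float64(526.6), np.float64(569.4)), (74, np.float64(524.6), np.float64(553.9)), (77, np.float64(525.7), np.float64(572.6)), (80, np.float64(536.4), np.float64(555.0)), (82, np.float64(526.7), np.float64(571.9)), (87, np.float64(527.7), np.float64(554.2)), (92, np.float64(528.7), np.float64(553.4)), (97, np.float64(529.8), np.float64(554.6)), (102, np.float64(530.8), np.float64(555.7)), (107, np.float64(531.9), np.float64(556.9)), (112, np.float64(533.0), np.float64(558.1)), (117, np.float64(534.1), np.float64(559.3))]
```

```bash
python3 -m handwheel '[{"x":1,"y":1,"z":-10,"rx":0,"ry":0,"rz":0,"fingers":35},{"x":1,"y":1,"z":-17,"rx":0,"ry":0,"rz":0,"fingers":35},{"x":1,"y":1,"z":-21,"rx":0,"ry":0,"rz":0,"fingers":35},{"x":1,"y":1,"z":-25,"rx":0,"ry":0,"rz":0,"fingers":35},{"x":1,"y":1,"z":-28,"rx":0,"ry":0,"rz":0,"fingers":35},{"x":1,"y":1,"z":-29,"rx":0,"ry":0,"rz":0,"fingers":35}]'
```

```text
clock: 15.92
eef_pos: [0.5496, 0.0998, 0.0754]
orientation: [-3.141, 0.0, 1.523]
contact_force: [0.4, 0.4, -2.4]
width: 0.045
finger_force: 25.0
```

```bash
python3 -m handwheel '[{"x":-1,"y":0,"z":-2,"rx":0,"ry":0,"rz":0,"fingers":35},{"x":-1,"y":0,"z":-2,"rx":0,"ry":0,"rz":0,"fingers":35},{"x":-1,"y":0,"z":-2,"rx":0,"ry":0,"rz":0,"fingers":56},{"x":-1,"y":0,"z":-2,"rx":0,"ry":0,"rz":0,"fingers":56},{"x":-1,"y":0,"z":-2,"rx":0,"ry":0,"rz":0,"fingers":56},{"x":-1,"y":0,"z":15,"rx":0,"ry":0,"rz":0,"fingers":56},{"x":-1,"y":0,"z":55,"rx":0,"ry":0,"rz":0,"fingers":87},{"x":-1,"y":0,"z":80,"rx":0,"ry":0,"rz":0,"fingers":87}]'
python3 -m handwheel '[{"x":-20,"y":-60,"z":0,"rx":0,"ry":0,"rz":-0.18,"fingers":87},{"x":-40,"y":-120,"z":0,"rx":0,"ry":0,"rz":-0.36,"fingers":87},{"x":-65,"y":-175,"z":0,"rx":0,"ry":0,"rz":-0.54,"fingers":87},{"x":-90,"y":-230,"z":0,"rx":0,"ry":0,"rz":-0.72,"fingers":87},{"x":-105,"y":-290,"z":0,"rx":0,"ry":0,"rz":-0.9,"fingers":87},{"x":-112,"y":-350,"z":0,"rx":0,"ry":0,"rz":-1.08,"fingers":87},{"x":-112,"y":-400,"z":0,"rx":0,"ry":0,"rz":-1.26,"fingers":87},{"x":-112,"y":-417,"z":0,"rx":0,"ry":0,"rz":-1.44,"fingers":87},{"x":-112,"y":-417,"z":0,"rx":0,"ry":0,"rz":-1.62,"fingers":87},{"x":-112,"y":-417,"z":0,"rx":0,"ry":0,"rz":-1.669,"fingers":87},{"x":-112,"y":-417,"z":0,"rx":0,"ry":0,"rz":-1.669,"fingers":87}]'
python3 - <<'E'
from h import *
for n in('top','side'):
    print(n,[(o[1].tolist(),o[2]) for o in racks(cam(n))])
d=cam('top');P=cloud(d)
for m,s,c in comps(d,(3,140,90),(14,255,255),100,(130,230,190,300)):
    q=P[m]; print(c,np.median(q[:,2]),rect(q[abs(q[:,2]-.067)<.006]))
E
python3 tilt.py .548 .0995 .0675
```

```text
clock: 16.92
eef_pos: [0.5494, 0.0997, 0.1585]
orientation: [3.139, -0.001, 1.522]
contact_force: [0.7, 1.1, -0.3]
width: 0.0689
finger_force: 0.0
clock: 18.3
eef_pos: [0.4369, -0.3173, 0.1564]
orientation: [-3.141, -0.001, -0.146]
contact_force: [-0.5, 0.7, -0.3]
width: 0.0869
finger_force: 0.0
top [([610.9, -148.7, 14.0, 116.2, -87.8], np.float64(0.032))]
side [([692.2, -187.0, 7.2, 36.6, 87.8], np.float64(0.032)), ([437.0, -323.9, 44.5, 96.7, 80.9], np.float64(0.0327))]
[171.56886898 228.19820829] 0.06765873337338069 [547.1 100.6  44.2  99.   -2. ]
[169.96296296 269.44893378] 0.06767852379219352 [464.8 103.8  41.4  99.6  -1.6]
side few
top 491 tilt [-0.6  0.2] z 0.0681
```

```bash
python3 -m handwheel '[{"x":0,"y":-1.5,"z":-50,"rx":0,"ry":0,"rz":0,"fingers":87},{"x":0,"y":-1.5,"z":-90,"rx":0,"ry":0,"rz":0,"fingers":87},{"x":0,"y":-1.5,"z":-120,"rx":0,"ry":0,"rz":0,"fingers":87},{"x":0,"y":-1.5,"z":-120,"rx":0,"ry":0,"rz":0,"fingers":87},{"x":0,"y":-1.5,"z":-120,"rx":0,"ry":0,"rz":0,"fingers":50},{"x":0,"y":-1.5,"z":-120,"rx":0,"ry":0,"rz":0,"fingers":40},{"x":0,"y":-1.5,"z":-120,"rx":0,"ry":0,"rz":0,"fingers":35},{"x":0,"y":-1.5,"z":-120,"rx":0,"ry":0,"rz":0,"fingers":35},{"x":0,"y":-1.5,"z":-120,"rx":0,"ry":0,"rz":0,"fingers":35},{"x":0,"y":-1.5,"z":-120,"rx":0,"ry":0,"rz":0,"fingers":35}]' 25
python3 -m handwheel '[{"x":0,"y":0,"z":20,"rx":0,"ry":0,"rz":0,"fingers":35},{"x":0,"y":0,"z":60,"rx":0,"ry":0,"rz":0,"fingers":35},{"x":0,"y":0,"z":115,"rx":0,"ry":0,"rz":0,"fingers":35},{"x":50,"y":50,"z":115,"rx":0,"ry":0,"rz":0.18,"fingers":35},{"x":80,"y":100,"z":115,"rx":0,"ry":0,"rz":0.36,"fingers":35},{"x":110,"y":150,"z":115,"rx":0,"ry":0,"rz":0.54,"fingers":35},{"x":140,"y":200,"z":115,"rx":0,"ry":0,"rz":0.72,"fingers":35},{"x":165,"y":250,"z":115,"rx":0,"ry":0,"rz":0.9,"fingers":35},{"x":185,"y":300,"z":115,"rx":0,"ry":0,"rz":1.08,"fingers":35},{"x":194,"y":350,"z":115,"rx":0,"ry":0,"rz":1.26,"fingers":35},{"x":194,"y":400,"z":115,"rx":0,"ry":0,"rz":1.44,"fingers":35},{"x":194,"y":415,"z":100,"rx":0,"ry":0,"rz":1.62,"fingers":35},{"x":194,"y":415,"z":68,"rx":0,"ry":0,"rz":1.671,"fingers":35},{"x":194,"y":415,"z":68,"rx":0,"ry":0,"rz":1.671,"fingers":35},{"x":194,"y":415,"z":68,"rx":0,"ry":0,"rz":1.671,"fingers":35}]'
python3 -c "
from tilt import *
z=r.sense()['eef_pos'][2]; tilt(.631,.096,z-.0355+.033)"
python3 held.py .631 .096 .1 | cut -c1-600
```

```text
clock: 19.8
eef_pos: [0.4368, -0.3189, 0.0358]
orientation: [3.141, -0.0, -0.146]
contact_force: [0.1, -0.2, 2.7]
width: 0.0448
finger_force: 25.0
clock: 21.68
eef_pos: [0.6312, 0.0957, 0.1052]
orientation: [3.14, 0.0, 1.523]
contact_force: [0.6, 0.1, -1.5]
width: 0.0449
finger_force: 25.0
side 171 tilt [0.9 2.4] z 0.1022
top 165 tilt [ 1.3 -0.3] z 0.1025
top 241 z 0.1019 ymin 45.4 [(48, np.float64(605.8), np.float64(649.2)), (50, np.float64(605.9), np.float64(649.3)), (52, np.float64(605.9), np.float64(649.3)), (55, np.float64(606.0), np.float64(649.4)), (58, np.float64(606.0), np.float64(631.7)), (60, np.float64(606.1), np.float64(629.7)), (62, np.float64(606.2), np.float64(631.8)), (65, np.float64(606.2), np.float64(633.8)), (68, np.float64(606.3), np.float64(649.7)), (70, np.float64(610.3), np.float64(649.8)), (72, np.float64(612.3), np.float64(649.9)), (75, np.float64(614.3), np.float64(630.1))]
side 264 z 0.1014 ymin 31.8 [(34, np.float64(604.1), np.float64(635.4)), (36, np.float64(605.4), np.float64(646.5)), (38, np.float64(614.4), np.float64(640.8)), (41, np.float64(604.8), np.float64(648.0)), (44, np.float64(613.9), np.float64(640.3)), (46, np.float64(604.3), np.float64(649.6)), (48, np.float64(613.3), np.float64(651.1)), (51, np.float64(605.6), np.float64(649.2)), (54, np.float64(614.7), np.float64(641.4)), (56, np.float64(605.0), np.float64(650.7)), (58, np.float64(614.2), np.float64(652.3)), (61, np.float64(604.4), np.float64(650.4)), (64, np.float64(615.6), np.float64(636.6)),
```

```bash
python3 -m handwheel '[{"x":0,"y":0,"z":-10,"rx":0,"ry":0,"rz":0,"fingers":35},{"x":0,"y":0,"z":-17,"rx":0,"ry":0,"rz":0,"fingers":35},{"x":0,"y":0,"z":-21,"rx":0,"ry":0,"rz":0,"fingers":35},{"x":0,"y":0,"z":-25,"rx":0,"ry":0,"rz":0,"fingers":35},{"x":0,"y":0,"z":-28,"rx":0,"ry":0,"rz":0,"fingers":35},{"x":0,"y":0,"z":-30,"rx":0,"ry":0,"rz":0,"fingers":35},{"x":0,"y":0,"z":-31,"rx":0,"ry":0,"rz":0,"fingers":35}]'
```

```text
clock: 22.75
eef_pos: [0.6311, 0.0963, 0.0726]
orientation: [3.141, -0.0, 1.525]
contact_force: [1.9, 0.2, -0.2]
width: 0.045
finger_force: 25.0
```

```bash
python3 -m handwheel '[{"x":0,"y":0,"z":-1,"rx":0,"ry":0,"rz":0,"fingers":56},{"x":0,"y":0,"z":-1,"rx":0,"ry":0,"rz":0,"fingers":56},{"x":0,"y":0,"z":-1,"rx":0,"ry":0,"rz":0,"fingers":56},{"x":0,"y":0,"z":15,"rx":0,"ry":0,"rz":0,"fingers":56},{"x":0,"y":0,"z":55,"rx":0,"ry":0,"rz":0,"fingers":70},{"x":0,"y":0,"z":80,"rx":0,"ry":0,"rz":0,"fingers":70},{"x":0,"y":-60,"z":80,"rx":0,"ry":0,"rz":-0.18,"fingers":70},{"x":0,"y":-120,"z":80,"rx":0,"ry":0,"rz":-0.36,"fingers":70},{"x":0,"y":-180,"z":80,"rx":0,"ry":0,"rz":-0.54,"fingers":70},{"x":12,"y":-240,"z":80,"rx":0,"ry":0,"rz":-0.72,"fingers":70},{"x":12,"y":-243,"z":80,"rx":0,"ry":0,"rz":-0.9,"fingers":70},{"x":12,"y":-243,"z":80,"rx":0,"ry":0,"rz":-1.08,"fingers":70},{"x":12,"y":-243,"z":80,"rx":0,"ry":0,"rz":-1.26,"fingers":70},{"x":12,"y":-243,"z":60,"rx":0,"ry":0,"rz":-1.44,"fingers":70},{"x":12,"y":-243,"z":60,"rx":0,"ry":0,"rz":-1.49,"fingers":70},{"x":12,"y":-243,"z":60,"rx":0,"ry":0,"rz":-1.49,"fingers":70}]' 25
python3 - <<'E'
from h import *
d=cam('top');P=cloud(d); save(d,'t7')
for m,s,c in comps(d,(3,140,90),(14,255,255),100,(130,230,150,300)):
    q=P[m]; print(c,np.median(q[:,2]),rect(q[abs(q[:,2]-.067)<.006]))
E
python3 tilt.py .631 .096 .0675
```

```text
clock: 24.75
eef_pos: [0.6429, -0.1465, 0.1334]
orientation: [-3.142, -0.001, 0.036]
contact_force: [-0.6, -0.2, 0.6]
width: 0.0701
finger_force: 0.0
[173.41345094 187.87761852] 0.06761559360028957 [628.4  96.5  44.6  99.8  -1.6]
[208.11939858 264.21167453] 0.611453479869302 [0. 0. 0. 0. 0.]
[168.50379747 227.56708861] 0.0678567186492623 [547.2 101.2  44.   99.6  -3.9]
[157.99082569 265.03669725] 0.06752373640917692 [470.3 124.7  43.4  54.4  -1.6]
side 221 tilt [1.4 2. ] z 0.0675
top 531 tilt [-0.1 -0. ] z 0.068
```

View pics/t7.png

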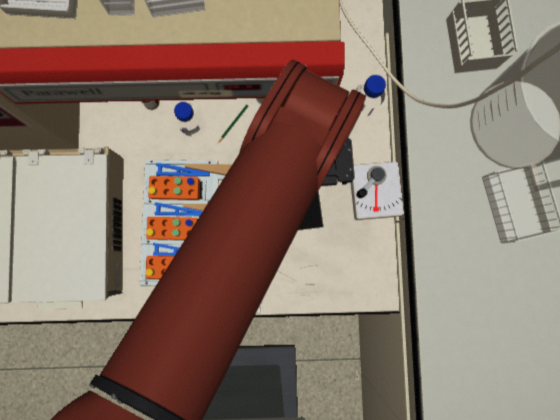

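All three racks sit in their bays (centres near (173,188), (172,228) and (158,265), the last partly hidden by the arm), and the gripper is over the mallet. Next I grip the handle.

```bash
python3 -m handwheel '[{"x":0,"y":0,"z":-45,"rx":0,"ry":0,"rz":0,"fingers":70},{"x":0,"y":0,"z":-80,"rx":0,"ry":0,"rz":0,"fingers":70},{"x":0,"y":0,"z":-100,"rx":0,"ry":0,"rz":0,"fingers":70},{"x":0,"y":0,"z":-100,"rx":0,"ry":0,"rz":0,"fingers":70},{"x":0,"y":0,"z":-100,"rx":0,"ry":0,"rz":0,"fingers":40},{"x":0,"y":0,"z":-100,"rx":0,"ry":0,"rz":0,"fingers":15},{"x":0,"y":0,"z":-100,"rx":0,"ry":0,"rz":0,"fingers":15},{"x":0,"y":0,"z":-100,"rx":0,"ry":0,"rz":0,"fingers":15},{"x":0,"y":0,"z":-100,"rx":0,"ry":0,"rz":0,"fingers":15},{"x":0,"y":0,"z":-100,"rx":0,"ry":0,"rz":0,"fingers":15},{"x":0,"y":0,"z":-100,"rx":0,"ry":0,"rz":0,"fingers":15}]' 60
python3 -m handwheel '[{"x":0,"y":0,"z":30,"rx":0,"ry":0,"rz":0,"fingers":15},{"x":0,"y":0,"z":60,"rx":0,"ry":0,"rz":0,"fingers":15},{"x":0,"y":0,"z":60,"rx":0,"ry":0,"rz":0,"fingers":15}]'
```

```text
clock: 26.28
eef_pos: [0.6427, -0.1468, 0.0326]
orientation: [3.142, -0.0, 0.035]
contact_force: [0.1, -0.8, 0.8]
width: 0.0218
finger_force: 60.0
clock: 26.65
eef_pos: [0.6438, -0.1472, 0.0945]
orientation: [3.141, -0.003, 0.035]
contact_force: [-0.1, -0.0, -2.6]
width: 0.0213
finger_force: 60.0
```

```bash
cat > tails.py <<'E'
from h import *
def tails(d,h=.051):
    for m,s,c in comps(d,(0,80,60),(20,255,255),60,(185,262,150,290)):
        ys,xs=np.nonzero(m); q=np.array([ray(d,u,v,h) for u,v in zip(xs,ys)])*1e3
        if q[:,1].max()<-20 or q[:,1].min()<-75: continue
        y0=q[:,1].min(); t=q[(q[:,1]<y0+12)]
        print('tail y',y0.round(1),'x',t[:,0].min().round(1),t[:,0].max().round(1),'mid',((t[:,0].min()+t[:,0].max())/2).round(1))
if __name__=='__main__': tails(cam('top'))
E
python3 - <<'E'
from tails import *
d=cam('top'); d['image']=cv2.imread('pics/top0.png')[...,::-1].copy(); tails(d)
E
```

```text
tail y -56.8 x 645.0 676.6 mid 660.8
tail y -52.9 x 562.7 593.5 mid 578.1
tail y -49.1 x 481.5 509.9 mid 495.7
```

```bash
python3 -m handwheel '[{"x":-50,"y":0,"z":0,"rx":0,"ry":0,"rz":-0.078,"fingers":15},{"x":-110,"y":0,"z":0,"rx":0,"ry":0,"rz":-0.078,"fingers":15},{"x":-160,"y":0,"z":0,"rx":0,"ry":0,"rz":-0.078,"fingers":15},{"x":-200,"y":10,"z":0,"rx":0,"ry":0,"rz":-0.078,"fingers":15},{"x":-200,"y":10,"z":-41,"rx":0,"ry":0,"rz":-0.078,"fingers":15},{"x":-200,"y":10,"z":-41,"rx":0,"ry":0,"rz":-0.078,"fingers":15},{"x":-200,"y":10,"z":-41,"rx":0,"ry":0,"rz":-0.078,"fingers":15}]'
cat > mal.py <<'E'
from h import *
def mal():
    for n in ('top','side'):
        d=cam(n); P=cloud(d)
        for m,s,c in comps(d,(3,150,60),(14,255,255),20):
            q=P[m]*1e3
            if np.median(q[:,1])<-5 and np.median(q[:,2])<80: print(n,len(q),'med',np.median(q,0).round(1),'min',np.percentile(q,3,0).round(1),'max',np.percentile(q,97,0).round(1))
mal()
E
python3 mal.py; python3 tails.py
python3 - <<'E'
from h import *
t=cam('top'); s=cam('side')
a=cv2.resize(t['image'][150:330,190:350],None,fx=2.5,fy=2.5); b=cv2.resize(s['image'][150:330,190:370],None,fx=2.2,fy=2.5)
cv2.imwrite('pics/m8.png',np.hstack([a,b])[...,::-1])
E
```

```text
clock: 27.58
eef_pos: [0.4424, -0.1378, 0.0517]
orientation: [3.139, 0.002, -0.045]
contact_force: [-0.4, -1.1, -1.6]
width: 0.0218
finger_force: 60.0
top 34 med [659.3 -46.4  51.8] min [648.2 -48.4  49.5] max [674.  -44.   55.6]
top 35 med [577.1 -42.6  52.1] min [564.8 -44.7  48.8] max [591.2 -40.2  55.1]
top 24 med [ 500.  -174.4   60.1] min [ 487.2 -178.2   53.8] max [ 506.2 -146.2  411.8]
top 36 med [496.8 -38.7  52.3] min [483.6 -41.   50.1] max [507.8 -36.6  56.8]
side 398 med [ 490.1 -180.6   50.4] min [ 474.3 -183.    31.3] max [ 506.  -173.6   64.9]
tail y -56.8 x 645.0 676.6 mid 660.8
tail y 46.6 x 606.3 654.1 mid 630.2
tail y -52.9 x 562.7 593.5 mid 578.1
tail y 49.5 x 524.6 567.5 mid 546.0
tail y -49.1 x 479.7 509.9 mid 494.8
tail y 50.3 x 446.3 490.4 mid 468.3
```

View pics/m8.png

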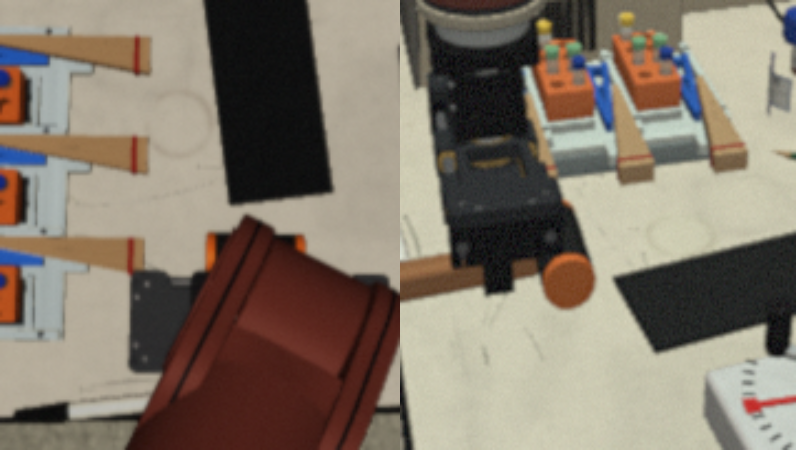

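The left view shows the mallet head at crop (255,250), with wedge a's tail at (143,255). The right view shows the head upright at (570,280). I'll start tapping wedge a.

```bash
python3 -m handwheel '[{"x":1,"y":30,"z":0,"rx":0,"ry":0,"rz":0,"fingers":15},{"x":1,"y":30,"z":0,"rx":0,"ry":0,"rz":0,"fingers":15},{"x":2,"y":62,"z":0,"rx":0,"ry":0,"rz":0,"fingers":15},{"x":2,"y":62,"z":0,"rx":0,"ry":0,"rz":0,"fingers":15}]'; python3 -m handwheel '[{"x":0,"y":-35,"z":0,"rx":0,"ry":0,"rz":0,"fingers":15},{"x":0,"y":-35,"z":0,"rx":0,"ry":0,"rz":0,"fingers":15}]'; python3 tails.py; python3 mal.py
```

```text
clock: 28.32
eef_pos: [0.4451, -0.074, 0.0517]
orientation: [-3.142, -0.0, -0.041]
contact_force: [0.0, -0.2, -2.2]
width: 0.0221
finger_force: 60.0
clock: 28.58
eef_pos: [0.4443, -0.1132, 0.0518]
orientation: [3.14, -0.001, -0.047]
contact_force: [0.2, 0.2, -2.1]
width: 0.0217
finger_force: 60.0
tail y -56.8 x 645.0 676.6 mid 660.8
tail y 46.6 x 606.3 654.1 mid 630.2
tail y -52.9 x 562.5 593.5 mid 578.0
tail y 49.5 x 524.6 567.5 mid 546.0
tail y -33.0 x 485.9 510.3 mid 498.1
tail y 50.3 x 444.3 488.4 mid 466.3
top 33 med [659.9 -46.5  52.1] min [648.7 -48.5  48.9] max [673.9 -43.9  54.7]
top 37 med [577.  -42.6  52. ] min [564.7 -44.7  49.5] max [591.  -40.3  55.1]
top 36 med [498.1 -22.6  51.6] min [486.3 -24.9  49.2] max [508.4 -20.5  55.3]
top 40 med [ 498.5 -148.1   63. ] min [ 483.8 -152.    53.3] max [ 508.6 -128.9  411.5]
side 377 med [ 491.6 -153.4   50. ] min [ 476.2 -156.1   30.8] max [ 506.8 -146.2   64.4]
```

```bash
python3 -m handwheel '[{"x":0,"y":15,"z":0,"rx":0,"ry":0,"rz":0,"fingers":15},{"x":2,"y":57,"z":0,"rx":0,"ry":0,"rz":0,"fingers":15},{"x":2,"y":57,"z":0,"rx":0,"ry":0,"rz":0,"fingers":15}]'; python3 -m handwheel '[{"x":0,"y":-35,"z":0,"rx":0,"ry":0,"rz":0,"fingers":15},{"x":0,"y":-35,"z":0,"rx":0,"ry":0,"rz":0,"fingers":15},{"x":1,"y":11,"z":0,"rx":0,"ry":0,"rz":0,"fingers":15},{"x":1,"y":11,"z":0,"rx":0,"ry":0,"rz":0,"fingers":15}]';  python3 -m handwheel '[{"x":0,"y":-35,"z":0,"rx":0,"ry":0,"rz":0,"fingers":15},{"x":0,"y":-35,"z":0,"rx":0,"ry":0,"rz":0,"fingers":15}]'; python3 tails.py | grep "y -\|y [012]"; python3 mal.py | grep side
```

```text
clock: 29.1
eef_pos: [0.4468, -0.05, 0.0515]
orientation: [-3.141, 0.0, -0.038]
contact_force: [-0.0, -0.3, -2.6]
width: 0.0214
finger_force: 60.0
clock: 29.6
eef_pos: [0.4444, -0.0447, 0.0504]
orientation: [3.136, 0.005, -0.045]
contact_force: [-8.0, -13.5, -3.9]
width: 0.0219
finger_force: 59.1
clock: 29.85
eef_pos: [0.4473, -0.079, 0.0516]
orientation: [3.141, -0.0, -0.047]
contact_force: [0.3, -0.2, -1.2]
width: 0.0215
finger_force: 58.9
tail y -56.8 x 645.0 676.6 mid 660.8
tail y -52.9 x 562.7 593.5 mid 578.1
tail y -27.0 x 484.3 520.5 mid 502.4
side 354 med [ 494.1 -120.9   49.7] min [ 478.3 -123.8   30.6] max [ 509.7 -114.2   64.5]
```

```bash
for i in 1 2; do python3 -m handwheel '[{"x":-1,"y":-20,"z":0,"rx":0,"ry":0,"rz":0,"fingers":15},{"x":0,"y":40,"z":0,"rx":0,"ry":0,"rz":0,"fingers":15},{"x":0,"y":40,"z":0,"rx":0,"ry":0,"rz":0,"fingers":15}]';  python3 -m handwheel '[{"x":0,"y":-40,"z":0,"rx":0,"ry":0,"rz":0,"fingers":15},{"x":0,"y":-40,"z":0,"rx":0,"ry":0,"rz":0,"fingers":15}]'; done; python3 -m handwheel '[{"x":-5,"y":-60,"z":0,"rx":0,"ry":0,"rz":0,"fingers":15},{"x":-5,"y":-60,"z":0,"rx":0,"ry":0,"rz":0,"fingers":15}]' ; python3 tails.py | grep "y -\|y [012]"; python3 mal.py | grep side
```

```text
clock: 30.38
eef_pos: [0.4407, -0.04, 0.049]
orientation: [3.134, 0.012, -0.044]
contact_force: [-13.8, -25.3, -7.8]
width: 0.023
finger_force: 58.6
clock: 30.62
eef_pos: [0.4474, -0.0784, 0.0516]
orientation: [3.141, -0.0, -0.046]
contact_force: [-0.1, 0.3, -1.8]
width: 0.022
finger_force: 58.3
clock: 31.0
eef_pos: [0.4428, -0.0393, 0.0498]
orientation: [3.135, 0.009, -0.044]
contact_force: [-13.7, -22.4, -4.7]
width: 0.023
finger_force: 56.7
clock: 31.25
eef_pos: [0.4476, -0.078, 0.0517]
orientation: [3.141, -0.0, -0.046]
contact_force: [-0.1, 0.5, -2.3]
width: 0.0218
finger_force: 58.4
clock: 31.5
eef_pos: [0.4422, -0.1399, 0.0519]
orientation: [3.14, -0.001, -0.049]
contact_force: [-0.6, 0.7, -1.6]
width: 0.0221
finger_force: 58.4
tail y -56.8 x 645.0 676.6 mid 660.8
tail y -52.9 x 562.7 593.5 mid 578.1
tail y -6.6 x 482.8 511.1 mid 496.9
side 393 med [ 493.3 -180.9   50.5] min [ 477.4 -183.5   31.3] max [ 508.7 -174.2   64.8]
```

```bash
python3 -m handwheel '[{"x":3,"y":46,"z":0,"rx":0,"ry":0,"rz":0,"fingers":15},{"x":5,"y":108,"z":0,"rx":0,"ry":0,"rz":0,"fingers":15},{"x":5,"y":108,"z":0,"rx":0,"ry":0,"rz":0,"fingers":15},{"x":3,"y":46,"z":0,"rx":0,"ry":0,"rz":0,"fingers":15},{"x":5,"y":108,"z":0,"rx":0,"ry":0,"rz":0,"fingers":15},{"x":5,"y":108,"z":0,"rx":0,"ry":0,"rz":0,"fingers":15}]';python3 -m handwheel '[{"x":-5,"y":-60,"z":0,"rx":0,"ry":0,"rz":0,"fingers":15},{"x":-5,"y":-108,"z":0,"rx":0,"ry":0,"rz":0,"fingers":15},{"x":-5,"y":-108,"z":0,"rx":0,"ry":0,"rz":0,"fingers":15}]' ; python3 tails.py | grep "y -\|y [012]"; python3 mal.py | grep side
python3 - <<'E'
from h import *
d=cam('top')
for m,s,cc in comps(d,(100,150,80),(125,255,255),60,(140,230,150,290)):
    ys,xs=np.nonzero(m); q=np.array([ray(d,u,v,.045) for u,v in zip(xs,ys)]); print('jaw',rect(q),len(q))
E
```

```text
clock: 32.4
eef_pos: [0.4482, -0.0323, 0.0517]
orientation: [3.136, -0.002, -0.048]
contact_force: [3.1, -28.2, -1.3]
width: 0.024
finger_force: 64.3
clock: 32.78
eef_pos: [0.4425, -0.1389, 0.0518]
orientation: [3.141, -0.001, -0.047]
contact_force: [0.2, 0.6, -1.4]
width: 0.0212
finger_force: 59.9
tail y -56.8 x 645.0 676.6 mid 660.8
tail y -52.9 x 562.7 593.5 mid 578.1
tail y -4.6 x 482.8 511.1 mid 497.0
side 383 med [ 503.6 -178.8   43.4] min [ 487.7 -181.3   25.1] max [ 519.1 -172.    58.3]
jaw [669.1  82.5  21.8 108.8  -3.6] 317
jaw [588.3  85.1  22.7 107.1  -1.5] 298
jaw [498.8  88.6  22.4 108.7  -3.3] 261
```

```bash
cat > band.py <<'E'
from h import *
# red bands of wedge tails: subpixel centroid -> y on top face; and racks' mean x
d=cam('top')
for m,s,c in comps(d,(0,150,60),(5,255,255),12,(215,262,150,290)):
    print('band',(ray(d,*c,.051)[:2]*1e3).round(1),s[4])
d=cam('side')
for m,s,c in comps(d,(0,150,60),(5,255,255),12,(230,360,180,240)):
    print('  side band',(ray(d,*c,.05)[:2]*1e3).round(1),s[4])
E
python3 band.py
python3 - <<'E'
from h import *
s=cam('side'); b=cv2.resize(s['image'][150:310,180:380],None,fx=4,fy=3.75,interpolation=cv2.INTER_CUBIC)
cv2.imwrite('pics/m9.png',b[...,::-1])
P=cloud(s); hsv=cv2.cvtColor(s['image'],cv2.COLOR_RGB2HSV); m=cv2.inRange(hsv,(3,60,60),(20,200,255))>0
q=P[m]; q=q[(abs(q[:,1]+.14)<.03)&(q[:,2]>.02)&(q[:,2]<.09)&(q[:,0]<.46)]*1e3
for x in range(330,460,15):
    k=abs(q[:,0]-x)<5
    if k.sum()>5: print(x,k.sum(),q[k][:,1:].mean(0).round(1),q[k][:,2].max().round(1))
E
```

```text
band [660.9 -46.2] 14
band [578.1 -42.4] 14
band [498.    5.7] 14
band [426.4 -73. ] 26
360 6 [-138.    44.8] 47.2
375 99 [-139.1   40.3] 47.5
390 98 [-139.9   40.7] 48.1
405 95 [-140.8   41.3] 48.2
420 63 [-144.5   38.5] 47.8
435 21 [-149.5   41.8] 54.1
```

View pics/m9.png

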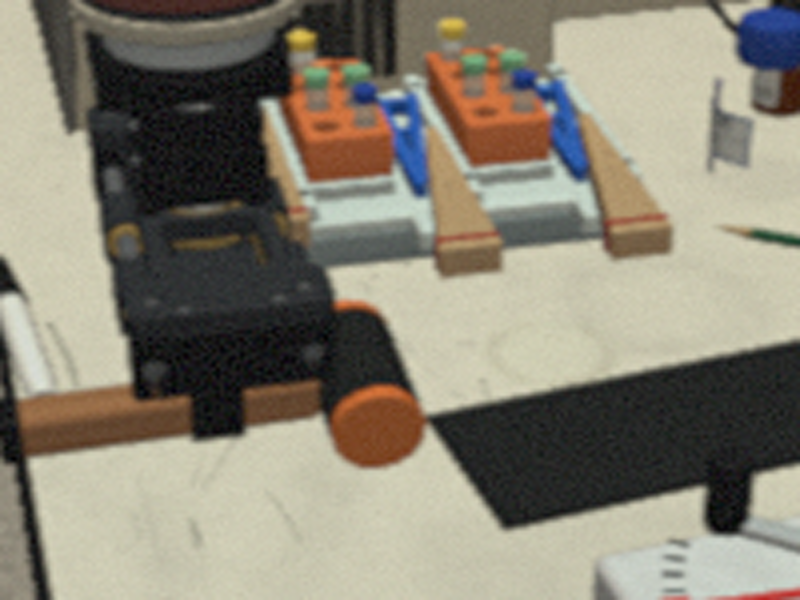

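The view shows the mallet still level, but about 10 mm further out and 7 mm lower in the grip, so that was the grip slackening. I'll compensate and tap wedge a again to confirm it has stopped.

```bash
python3 -m handwheel '[{"x":-7,"y":30,"z":7,"rx":0,"ry":0,"rz":0,"fingers":15},{"x":-6,"y":46,"z":7,"rx":0,"ry":0,"rz":0,"fingers":15},{"x":-5,"y":104,"z":7,"rx":0,"ry":0,"rz":0,"fingers":15},{"x":-5,"y":104,"z":7,"rx":0,"ry":0,"rz":0,"fingers":15},{"x":-6,"y":46,"z":7,"rx":0,"ry":0,"rz":0,"fingers":15},{"x":-5,"y":104,"z":7,"rx":0,"ry":0,"rz":0,"fingers":15},{"x":-5,"y":104,"z":7,"rx":0,"ry":0,"rz":0,"fingers":15}]' 60;python3 -m handwheel '[{"x":-5,"y":-60,"z":0,"rx":0,"ry":0,"rz":0,"fingers":15},{"x":-5,"y":-104,"z":0,"rx":0,"ry":0,"rz":0,"fingers":15},{"x":-5,"y":-104,"z":0,"rx":0,"ry":0,"rz":0,"fingers":15}]' ; python3 band.py; python3 mal.py | grep side
python3 - <<'E'
from h import *
d=cam('top');P=cloud(d)
for m,s,c in comps(d,(3,140,90),(14,255,255),100,(130,230,150,300)):
    q=P[m]; print(c,np.median(q[:,2]),rect(q[abs(q[:,2]-.067)<.006]))
for m,s,cc in comps(d,(100,150,80),(125,255,255),60,(140,230,150,290)):
    ys,xs=np.nonzero(m); q=np.array([ray(d,u,v,.045) for u,v in zip(xs,ys)]); print('jaw',q.mean(0).round(4),len(q))
E
```

```text
clock: 34.0
eef_pos: [0.4383, -0.0358, 0.0588]
orientation: [3.137, -0.002, -0.047]
contact_force: [3.7, -22.8, -1.2]
width: 0.0226
finger_force: 62.4
clock: 34.38
eef_pos: [0.4323, -0.1394, 0.0588]
orientation: [3.14, -0.001, -0.048]
contact_force: [-0.6, 0.8, -1.7]
width: 0.0217
finger_force: 59.1
band [660.  -46.3] 15
band [578.1 -42.4] 14
band [496.5   6. ] 16
side 24 med [ 501.7 -109.1   66.3] min [ 492.2 -111.7   63.2] max [ 512.8 -105.3   67.6]
side 393 med [ 496.8 -180.5   51.5] min [ 480.9 -183.    32.7] max [ 512.9 -173.4   65.6]
[173.10376283 187.85290764] 0.06771279904130723 [629.   96.5  45.4  99.4  -2.8]
[171.57303371 228.21011236] 0.06768161857221389 [547.2 100.6  44.4  99.5  -1.7]
[170.93840985 269.88017917] 0.06767966259036218 [464.2 102.2  42.9 100.3  -3.3]
jaw [0.6668 0.0853 0.045 ] 319
jaw [0.5844 0.0923 0.045 ] 295
jaw [0.4951 0.0937 0.045 ] 255
```

```bash
python3 -m handwheel '[{"x":40,"y":0,"z":0,"rx":0,"ry":0,"rz":0,"fingers":15},{"x":81,"y":0,"z":0,"rx":0,"ry":0,"rz":0,"fingers":15},{"x":81,"y":20,"z":0,"rx":0,"ry":0,"rz":0,"fingers":15},{"x":82,"y":62,"z":0,"rx":0,"ry":0,"rz":0,"fingers":15},{"x":82,"y":62,"z":0,"rx":0,"ry":0,"rz":0,"fingers":15},{"x":82,"y":30,"z":0,"rx":0,"ry":0,"rz":0,"fingers":15},{"x":83,"y":85,"z":0,"rx":0,"ry":0,"rz":0,"fingers":15},{"x":83,"y":85,"z":0,"rx":0,"ry":0,"rz":0,"fingers":15},{"x":83,"y":40,"z":0,"rx":0,"ry":0,"rz":0,"fingers":15},{"x":83,"y":98,"z":0,"rx":0,"ry":0,"rz":0,"fingers":15},{"x":83,"y":98,"z":0,"rx":0,"ry":0,"rz":0,"fingers":15}]'; python3 -m handwheel '[{"x":0,"y":-58,"z":0,"rx":0,"ry":0,"rz":0,"fingers":15},{"x":-1,"y":-98,"z":0,"rx":0,"ry":0,"rz":0,"fingers":15},{"x":-1,"y":-98,"z":0,"rx":0,"ry":0,"rz":0,"fingers":15}]' ; python3 band.py; python3 mal.py | grep side
```

```text
clock: 36.0
eef_pos: [0.515, -0.0426, 0.0586]
orientation: [3.136, -0.0, -0.046]
contact_force: [-1.9, -16.8, 1.8]
width: 0.0223
finger_force: 59.7
clock: 36.38
eef_pos: [0.5138, -0.1408, 0.059]
orientation: [3.14, -0.001, -0.048]
contact_force: [-0.6, 0.7, -2.7]
width: 0.0214
finger_force: 58.6
band [660.  -46.3] 15
band [5.792e+02 4.000e-01] 14
band [464.1 -56. ] 999
band [496.5   6. ] 16
side 421 med [ 579.  -181.9   49.8] min [ 561.9 -184.8   20. ] max [ 596.9 -164.5   66.1]
```

```bash
python3 -m handwheel '[{"x":0,"y":46,"z":0,"rx":0,"ry":0,"rz":0,"fingers":15},{"x":1,"y":105,"z":0,"rx":0,"ry":0,"rz":0,"fingers":15},{"x":1,"y":105,"z":0,"rx":0,"ry":0,"rz":0,"fingers":15},{"x":0,"y":46,"z":0,"rx":0,"ry":0,"rz":0,"fingers":15},{"x":1,"y":105,"z":0,"rx":0,"ry":0,"rz":0,"fingers":15},{"x":1,"y":105,"z":0,"rx":0,"ry":0,"rz":0,"fingers":15},{"x":0,"y":46,"z":0,"rx":0,"ry":0,"rz":0,"fingers":15},{"x":1,"y":105,"z":0,"rx":0,"ry":0,"rz":0,"fingers":15},{"x":1,"y":105,"z":0,"rx":0,"ry":0,"rz":0,"fingers":15}]' 60;python3 -m handwheel '[{"x":-1,"y":-60,"z":0,"rx":0,"ry":0,"rz":0,"fingers":15},{"x":-1,"y":-105,"z":0,"rx":0,"ry":0,"rz":0,"fingers":15},{"x":-1,"y":-105,"z":0,"rx":0,"ry":0,"rz":0,"fingers":15}]' ; python3 band.py; python3 mal.py | grep side
cat > jaws.py <<'E'
from h import *
d=cam('top')
for m,s,cc in comps(d,(100,150,80),(125,255,255),60,(140,230,150,290)):
    ys,xs=np.nonzero(m); q=np.array([ray(d,u,v,.045) for u,v in zip(xs,ys)]); print('jaw',q.mean(0).round(4),len(q))
E
python3 jaws.py
```

```text
clock: 37.7
eef_pos: [0.5165, -0.0341, 0.0588]
orientation: [3.137, -0.003, -0.046]
contact_force: [4.3, -17.2, -0.9]
width: 0.0236
finger_force: 61.4
clock: 38.08
eef_pos: [0.5142, -0.1397, 0.0589]
orientation: [3.14, -0.001, -0.047]
contact_force: [1.0, 0.9, -1.5]
width: 0.0213
finger_force: 59.8
band [660.9 -46.2] 14
band [578.5   2.6] 15
band [465.6 -55.4] 1068
band [496.5   6. ] 16
side 416 med [ 589.2 -179.3   48.2] min [ 571.7 -181.9   26.5] max [ 608.1 -170.3   64.5]
jaw [0.6668 0.0855 0.045 ] 318
jaw [0.5793 0.0925 0.045 ] 243
jaw [0.4951 0.0936 0.045 ] 257
```

```bash
python3 -m handwheel '[{"x":-11,"y":36,"z":0,"rx":0,"ry":0,"rz":0,"fingers":15},{"x":-10,"y":97,"z":0,"rx":0,"ry":0,"rz":0,"fingers":15},{"x":-10,"y":36,"z":0,"rx":0,"ry":0,"rz":0,"fingers":15},{"x":-10,"y":98,"z":0,"rx":0,"ry":0,"rz":0,"fingers":15},{"x":-10,"y":36,"z":0,"rx":0,"ry":0,"rz":0,"fingers":15},{"x":-10,"y":98,"z":0,"rx":0,"ry":0,"rz":0,"fingers":15},{"x":-10,"y":36,"z":0,"rx":0,"ry":0,"rz":0,"fingers":15},{"x":-10,"y":98,"z":0,"rx":0,"ry":0,"rz":0,"fingers":15},{"x":-10,"y":36,"z":0,"rx":0,"ry":0,"rz":0,"fingers":15},{"x":-10,"y":0,"z":0,"rx":0,"ry":0,"rz":0,"fingers":15},{"x":-10,"y":0,"z":0,"rx":0,"ry":0,"rz":0,"fingers":15}]' 60; python3 band.py; python3 mal.py | grep side; python3 jaws.py
python3 - <<'E'
from h import *
s=cam('side'); t=cam('top')
a=cv2.resize(t['image'][140:300,140:300],None,fx=2.5,fy=3.2,interpolation=cv2.INTER_CUBIC)
b=cv2.resize(s['image'][150:310,200:360],None,fx=2.5,fy=3.2,interpolation=cv2.INTER_CUBIC)
cv2.imwrite('pics/m10.png',np.hstack([a,b])[...,::-1])
E
```

```text
clock: 39.7
eef_pos: [0.5045, -0.1382, 0.0588]
orientation: [3.141, -0.0, -0.045]
contact_force: [1.0, 0.6, -2.3]
width: 0.0216
finger_force: 59.5
band [660.  -46.3] 15
band [578.8   3.2] 24
band [461.9 -58.3] 820
band [496.    6.1] 17
side 24 med [ 585.2 -109.1   68.2] min [ 577.7 -113.5   65.4] max [ 598.5 -106.3   69.5]
side 413 med [ 584.8 -180.4   51.3] min [ 567.9 -183.1   30.3] max [ 603.  -172.5   67.8]
jaw [0.6668 0.0855 0.045 ] 317
jaw [0.5792 0.0917 0.045 ] 242
jaw [0.4951 0.094  0.045 ] 254
```

View pics/m10.png

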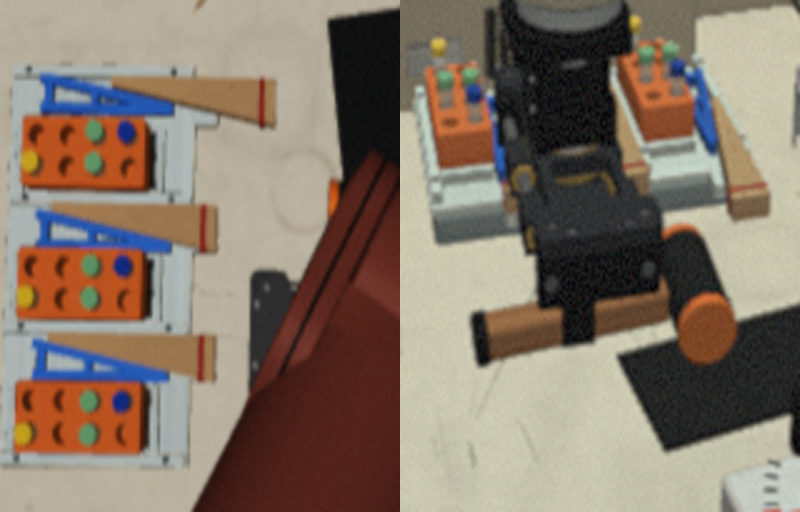

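The left view shows wedges a and b in, with their jaws closed against the racks, and wedge c still out (band at crop (262,100)). The right view shows the mallet still level in the grip. Next is wedge c.

```bash
python3 -m handwheel '[{"x":40,"y":0,"z":0,"rx":0,"ry":0,"rz":0,"fingers":15},{"x":74,"y":0,"z":0,"rx":0,"ry":0,"rz":0,"fingers":15},{"x":74,"y":10,"z":0,"rx":0,"ry":0,"rz":0,"fingers":15},{"x":74,"y":58,"z":0,"rx":0,"ry":0,"rz":0,"fingers":15},{"x":74,"y":20,"z":0,"rx":0,"ry":0,"rz":0,"fingers":15},{"x":74,"y":72,"z":0,"rx":0,"ry":0,"rz":0,"fingers":15},{"x":74,"y":30,"z":0,"rx":0,"ry":0,"rz":0,"fingers":15},{"x":75,"y":84,"z":0,"rx":0,"ry":0,"rz":0,"fingers":15},{"x":75,"y":36,"z":0,"rx":0,"ry":0,"rz":0,"fingers":15},{"x":75,"y":90,"z":0,"rx":0,"ry":0,"rz":0,"fingers":15},{"x":75,"y":36,"z":0,"rx":0,"ry":0,"rz":0,"fingers":15},{"x":75,"y":92,"z":0,"rx":0,"ry":0,"rz":0,"fingers":15},{"x":75,"y":36,"z":0,"rx":0,"ry":0,"rz":0,"fingers":15},{"x":75,"y":0,"z":0,"rx":0,"ry":0,"rz":0,"fingers":15},{"x":75,"y":0,"z":0,"rx":0,"ry":0,"rz":0,"fingers":15}]' 60; python3 band.py; python3 mal.py | grep side; python3 jaws.py
```

```text
clock: 41.92
eef_pos: [0.5783, -0.1398, 0.0589]
orientation: [3.14, 0.0, -0.048]
contact_force: [0.6, -0.4, -2.2]
width: 0.0215
finger_force: 59.6
band [661.3  -2.8] 15
band [509.4 -38.3] 3831
band [577.8   3.2] 22
side 401 med [ 659.6 -180.7   51.1] min [ 641.9 -183.3   29.6] max [ 679.6 -172.4   67.8]
jaw [0.6636 0.084  0.045 ] 210
jaw [0.5791 0.0914 0.045 ] 241
jaw [0.4961 0.1008 0.045 ] 224
```

```bash
python3 -m handwheel '[{"x":0,"y":36,"z":0,"rx":0,"ry":0,"rz":0,"fingers":15},{"x":1,"y":97,"z":0,"rx":0,"ry":0,"rz":0,"fingers":15},{"x":1,"y":36,"z":0,"rx":0,"ry":0,"rz":0,"fingers":15},{"x":1,"y":98,"z":0,"rx":0,"ry":0,"rz":0,"fingers":15},{"x":1,"y":36,"z":0,"rx":0,"ry":0,"rz":0,"fingers":15},{"x":1,"y":98,"z":0,"rx":0,"ry":0,"rz":0,"fingers":15},{"x":1,"y":36,"z":0,"rx":0,"ry":0,"rz":0,"fingers":15},{"x":1,"y":98,"z":0,"rx":0,"ry":0,"rz":0,"fingers":15},{"x":1,"y":36,"z":0,"rx":0,"ry":0,"rz":0,"fingers":15},{"x":1,"y":0,"z":0,"rx":0,"ry":0,"rz":0,"fingers":15},{"x":1,"y":0,"z":0,"rx":0,"ry":0,"rz":0,"fingers":15}]' 60; python3 band.py; python3 mal.py | grep side; python3 jaws.py
```

```text
clock: 43.55
eef_pos: [0.58, -0.1393, 0.0589]
orientation: [3.14, -0.0, -0.047]
contact_force: [-0.8, 0.1, -1.6]
width: 0.0218
finger_force: 59.6
band [ 6.611e+02 -3.000e-01] 21
band [511.1 -38.1] 3924
band [578.8   3.2] 24
side 393 med [ 668.  -180.7   55.8] min [ 650.8 -183.8   35.3] max [ 686.8 -172.2   72.7]
jaw [0.6634 0.0842 0.045 ] 199
jaw [0.5791 0.0913 0.045 ] 239
jaw [0.4962 0.1018 0.045 ] 219
```

```bash
python3 -m handwheel '[{"x":-8,"y":36,"z":-4,"rx":0,"ry":0,"rz":0,"fingers":15},{"x":-7,"y":98,"z":-4,"rx":0,"ry":0,"rz":0,"fingers":15},{"x":-8,"y":36,"z":-4,"rx":0,"ry":0,"rz":0,"fingers":15},{"x":-8,"y":98,"z":-4,"rx":0,"ry":0,"rz":0,"fingers":15},{"x":-8,"y":36,"z":-4,"rx":0,"ry":0,"rz":0,"fingers":15},{"x":-9,"y":98,"z":-4,"rx":0,"ry":0,"rz":0,"fingers":15},{"x":-8,"y":36,"z":-4,"rx":0,"ry":0,"rz":0,"fingers":15},{"x":-8,"y":0,"z":-4,"rx":0,"ry":0,"rz":0,"fingers":15},{"x":-8,"y":0,"z":-4,"rx":0,"ry":0,"rz":0,"fingers":15}]' 60; python3 band.py; python3 mal.py | grep side; python3 jaws.py
```

```text
clock: 44.92
eef_pos: [0.5722, -0.1392, 0.0549]
orientation: [3.14, -0.0, -0.046]
contact_force: [-0.0, 1.2, -2.5]
width: 0.0213
finger_force: 59.4
band [ 6.611e+02 -3.000e-01] 21
band [504.2 -38.7] 3596
band [578.8   3.2] 24
side 401 med [ 664.5 -181.5   54.9] min [ 647.5 -184.2    6.6] max [ 684.5 -145.4   71.4]
jaw [0.6635 0.0847 0.045 ] 202
jaw [0.5791 0.0912 0.045 ] 240
jaw [0.4957 0.0981 0.045 ] 236
```

```bash
python3 -m handwheel '[{"x":0,"y":-10,"z":25,"rx":0,"ry":0,"rz":0.08,"fingers":15},{"x":28,"y":-10,"z":25,"rx":0,"ry":0,"rz":0.08,"fingers":15},{"x":28,"y":-10,"z":5,"rx":0,"ry":0,"rz":0.08,"fingers":15},{"x":28,"y":-10,"z":-8,"rx":0,"ry":0,"rz":0.08,"fingers":15},{"x":28,"y":-10,"z":-14,"rx":0,"ry":0,"rz":0.08,"fingers":15},{"x":28,"y":-10,"z":-18,"rx":0,"ry":0,"rz":0.08,"fingers":15},{"x":28,"y":-10,"z":-18,"rx":0,"ry":0,"rz":0.08,"fingers":15}]'; python3 mal.py
```

```text
clock: 46.05
eef_pos: [0.6013, -0.1455, 0.0377]
orientation: [-3.139, -0.001, 0.037]
contact_force: [-1.4, 5.1, 11.8]
width: 0.0212
finger_force: 60.0
side 360 med [ 696.5 -183.3   28.7] min [ 680.  -185.7    8. ] max [ 715.2 -176.4   45.6]
```

```bash
python3 -m handwheel '[{"x":0,"y":0,"z":1,"rx":0,"ry":0,"rz":0,"fingers":30},{"x":0,"y":0,"z":1,"rx":0,"ry":0,"rz":0,"fingers":60},{"x":0,"y":0,"z":1,"rx":0,"ry":0,"rz":0,"fingers":60},{"x":0,"y":0,"z":1,"rx":0,"ry":0,"rz":0,"fingers":60},{"x":0,"y":0,"z":40,"rx":0,"ry":0,"rz":0,"fingers":60},{"x":0,"y":0,"z":90,"rx":0,"ry":0,"rz":0,"fingers":60},{"x":-50,"y":0,"z":130,"rx":0,"ry":0,"rz":0,"fingers":60},{"x":-100,"y":0,"z":130,"rx":0,"ry":0,"rz":0,"fingers":60},{"x":-140,"y":0,"z":130,"rx":0,"ry":0,"rz":0,"fingers":60},{"x":-140,"y":0,"z":130,"rx":0,"ry":0,"rz":0,"fingers":60}]'; python3 band.py; python3 jaws.py; python3 meas.py | grep "mat\|face\|handle\|mark\|ctrl\|knob"
python3 - <<'E'
from h import *
t=cam('top'); save(t,'t11')
hsv=cv2.cvtColor(t['image'],cv2.COLOR_RGB2HSV)
for n in ('top','side'):
    t=cam(n); P=cloud(t); box=(350,405,155,220) if n=='top' else (325,440,270,350)
    for m,s,c in comps(t,(0,150,90),(5,255,255),15,box):
        ys,xs=np.nonzero(m); q=np.array([ray(t,u,v,.0385) for u,v in zip(xs,ys)])*1e3; mm=q.mean(0); u,sv,v=np.linalg.svd(q-mm); pr=(q-mm)@v[0]
        print(n,'mark',mm.round(1),v[0].round(3),(mm+pr.min()*v[0]).round(1),(mm+pr.max()*v[0]).round(1))
    m=(P[...,2]>.070)&(P[...,2]<.095)&(P[...,1]<-.25)&(P[...,1]>-.34)&(P[...,0]>.56)&(P[...,0]<.68)
    print(n,'knob',(P[m].mean(0)*1e3).round(1),m.sum())
E
```

```text
clock: 47.4
eef_pos: [0.4586, -0.1457, 0.1662]
orientation: [-3.134, -0.001, 0.037]
contact_force: [-0.0, -0.2, 0.9]
width: 0.0599
finger_force: 0.0
band [ 6.612e+02 -2.000e-01] 22
band [578.6   3.2] 23
band [496.    6.1] 17
jaw [0.6634 0.0845 0.045 ] 200
jaw [0.5792 0.0915 0.045 ] 244
jaw [0.4951 0.094  0.045 ] 256
mat [ 626.2 -156.8   86.9  205.8  -84.4] y range -208.0 -105.8
faces [ 698.3 -179.3   10.1   39.3  -88.2] y range -184.1 -173.7
faces [ 695.8 -106.4    8.2   39.3  -87.2] y range -111.0 -102.7
faces [ 663.6 -142.3   21.3   32.3   88.5] y range -153.2 -131.8
handle [ 618.9 -143.6   21.9  115.3  -88.6] y range -155.8 -131.6
handle [ 541.2 -135.1   17.4   31.8   57.4] y range -142.7 -121.3
handle [ 539.8 -155.7   14.2   22.5   76.8] y range -163.4 -146.2
mark [ 601.5 -317.9   10.4   52.6   87.2] y range -322.0 -311.4
ctrl [ 619.  -313.3  118.9  145.4   88.5] y range -371.5 -251.9
knob [ 606.1 -282.5   80.8] 69 [192.85507246 362.33333333]
top mark [ 596.5 -317.5   38.5] [-0.999  0.051  0.   ] [ 627.7 -319.1   38.5] [ 575.2 -316.4   38.5]
top knob [ 606.4 -282.5   80.4] 68
side mark [ 596.8 -317.8   38.5] [-0.998  0.064 -0.   ] [ 630.3 -319.9   38.5] [ 576.3 -316.5   38.5]
side knob [ 607.  -289.    78.4] 141
```

View pics/t11.png

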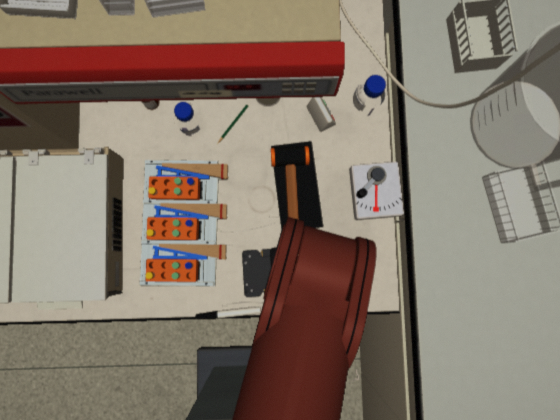

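The view shows all three wedges in and racks seated, and the mallet back on its mat with its head at (291,155). The knob is at (362,193), the pointer tip at (376,209) and the hinge disc at (376,176). I'll measure the hinge and jaw travel.

```bash
python3 - <<'E'
from h import *
d=cam('top'); P=cloud(d)
b=d['image'].copy(); old=cv2.imread('pics/top0.png')[...,::-1].copy()
def edges(img):
    d['image']=img; o=[]
    for m,s,c in comps(d,(100,150,80),(125,255,255),60,(140,230,150,290)):
        ys,xs=np.nonzero(m); e=[(u,ys[xs==u].max()+.5) for u in range(160,190) if (xs==u).any()]
        e=np.array([ray(d,u,v,.045)[:2]*1e3 for u,v in e]); o.append(np.mean(e[:,0]-.0436*(e[:,1]-90)).round(2))
    return o
print('jaw edges before',edges(old),'after',edges(b))
g=cv2.cvtColor(b,cv2.COLOR_RGB2GRAY)
m=(P[...,2]>.050)&(P[...,2]<.066)&(P[...,1]<-.25)&(P[...,1]>-.35)&(P[...,0]>.60)&(P[...,0]<.68)
ys,xs=np.nonzero(m); print('disc',m.sum(),np.median(P[m],0).round(4),(P[m].mean(0)*1e3).round(1))
m2=m&(g<110); print('dark disc',m2.sum(),(P[m2].mean(0)*1e3).round(1)); 
k=(P[...,2]>.070)&(P[...,2]<.095)&(P[...,1]<-.25)&(P[...,1]>-.34)&(P[...,0]>.56)&(P[...,0]<.68)
v,u=np.argwhere(k).mean(0); print('knob ray',ray(d,u,v,.0825)[:2].round(4))
c=P[(abs(P[...,2]-.038)<.004)&(P[...,1]<-.24)&(P[...,1]>-.38)&(P[...,0]>.54)&(P[...,0]<.69)]; print('ctrl',rect(c))
E
```

```text
jaw edges before [np.float64(658.61), np.float64(575.89), np.float64(493.63)] after [np.float64(662.82), np.float64(571.77), np.float64(487.84)]
disc 221 [ 0.6411 -0.3147  0.0578] [ 639.5 -313.2   57.2]
dark disc 161 [ 644.  -317.3   58.4]
knob ray [ 0.6058 -0.2821]
ctrl [ 617.3 -322.2  100.5  115.   -86.6]
```

```bash
python3 -m handwheel '[{"x":50,"y":-45,"z":0,"rx":0,"ry":0,"rz":0,"fingers":60},{"x":100,"y":-90,"z":0,"rx":0,"ry":0,"rz":0,"fingers":60},{"x":147,"y":-137,"z":0,"rx":0,"ry":0,"rz":0,"fingers":60},{"x":147,"y":-137,"z":-40,"rx":0,"ry":0,"rz":0,"fingers":60},{"x":147,"y":-137,"z":-70,"rx":0,"ry":0,"rz":0,"fingers":60},{"x":147,"y":-137,"z":-86,"rx":0,"ry":0,"rz":0,"fingers":60},{"x":147,"y":-137,"z":-87,"rx":0,"ry":0,"rz":0,"fingers":60}]' 4
python3 -m handwheel '[{"x":0,"y":0,"z":0,"rx":0,"ry":0,"rz":0,"fingers":35},{"x":0,"y":0,"z":0,"rx":0,"ry":0,"rz":0,"fingers":10},{"x":0,"y":0,"z":0,"rx":0,"ry":0,"rz":0,"fingers":10},{"x":0,"y":0,"z":0,"rx":0,"ry":0,"rz":0,"fingers":10},{"x":0,"y":0,"z":0,"rx":0,"ry":0,"rz":0,"fingers":10},{"x":0,"y":0,"z":0,"rx":0,"ry":0,"rz":0,"fingers":10}]' 4
```

```text
clock: 48.68
eef_pos: [0.6069, -0.2831, 0.0784]
orientation: [-3.141, 0.002, 0.037]
contact_force: [-1.0, -0.5, 0.0]
width: 0.0597
finger_force: 0.0
clock: 49.42
eef_pos: [0.6079, -0.2839, 0.0797]
orientation: [3.141, -0.001, 0.037]
contact_force: [1.6, -0.9, 0.7]
width: 0.0175
finger_force: 4.0
```

```bash
python3 -m handwheel '[{"x":-3,"y":-4,"z":0,"rx":0,"ry":0,"rz":0,"fingers":10},{"x":-6,"y":-8,"z":0,"rx":0,"ry":0,"rz":0,"fingers":10},{"x":-9,"y":-12,"z":0,"rx":0,"ry":0,"rz":0,"fingers":10},{"x":-11,"y":-16,"z":0,"rx":0,"ry":0,"rz":0,"fingers":10},{"x":-13,"y":-20,"z":0,"rx":0,"ry":0,"rz":0,"fingers":10},{"x":-14,"y":-25,"z":0,"rx":0,"ry":0,"rz":0,"fingers":10},{"x":-15,"y":-29,"z":0,"rx":0,"ry":0,"rz":0,"fingers":10},{"x":-15,"y":-33,"z":0,"rx":0,"ry":0,"rz":0,"fingers":10},{"x":-15,"y":-33,"z":0,"rx":0,"ry":0,"rz":0,"fingers":10}]'
python3 -m handwheel '[{"x":0,"y":0,"z":0,"rx":0,"ry":0,"rz":0,"fingers":20},{"x":0,"y":0,"z":0,"rx":0,"ry":0,"rz":0,"fingers":40},{"x":0,"y":0,"z":0,"rx":0,"ry":0,"rz":0,"fingers":45},{"x":0,"y":0,"z":40,"rx":0,"ry":0,"rz":0,"fingers":45},{"x":0,"y":0,"z":90,"rx":0,"ry":0,"rz":0,"fingers":45},{"x":-50,"y":40,"z":100,"rx":0,"ry":0,"rz":0,"fingers":45},{"x":-100,"y":80,"z":100,"rx":0,"ry":0,"rz":0,"fingers":45},{"x":-140,"y":120,"z":100,"rx":0,"ry":0,"rz":0,"fingers":45},{"x":-140,"y":160,"z":100,"rx":0,"ry":0,"rz":0,"fingers":45},{"x":-140,"y":160,"z":100,"rx":0,"ry":0,"rz":0,"fingers":45}]'
python3 - <<'E'
from h import *
d=cam('top'); P=cloud(d)
k=(P[...,2]>.070)&(P[...,2]<.095)&(P[...,1]<-.25)&(P[...,1]>-.36)&(P[...,0]>.56)&(P[...,0]<.68)
v,u=np.argwhere(k).mean(0); print('knob',k.sum(),ray(d,u,v,.0825)[:2].round(4))
im=cv2.resize(d['image'][150:230,340:420],None,fx=6,fy=6,interpolation=cv2.INTER_CUBIC); cv2.imwrite('pics/t12.png',im[...,::-1])
for o in comps(d,(0,150,90),(5,255,255),5,(350,405,155,220)): print(o[1],o[2],ray(d,*o[2],.0385)[:2].round(4))
E
```

```text
clock: 50.55
eef_pos: [0.5923, -0.3176, 0.0794]
orientation: [3.141, 0.0, 0.036]
contact_force: [-1.7, 0.1, -2.7]
width: 0.0178
finger_force: 4.0
clock: 51.8
eef_pos: [0.4526, -0.1534, 0.1791]
orientation: [-3.138, -0.001, 0.041]
contact_force: [-0.2, 0.0, -0.9]
width: 0.0452
finger_force: 0.0
knob 69 [ 0.5917 -0.315 ]
[373 204   6   7  27] [375.48148148 208.        ] [ 0.5795 -0.3166]
```

View pics/t12.png

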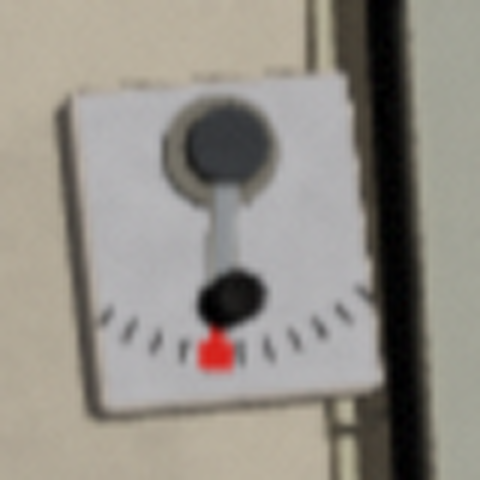

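The crop shows the lever arm lying over the red pointer: the knob is at (232,297), its foot is in line with the red tip at (216,350), and the offset is about 2 mm. I'll do a final check and hand in.

```bash
python3 band.py; python3 - <<'E'
from h import *
d=cam('top');P=cloud(d)
for m,s,c in comps(d,(3,140,90),(14,255,255),100,(130,230,150,300)):
    q=P[m]; print(np.median(q[:,2]).round(4),rect(q[abs(q[:,2]-.067)<.006]))
m=(P[...,0]>.55)&(P[...,0]<.67)&(P[...,1]>-.155)&(P[...,1]<-.13)&(P[...,2]>.015)&(P[...,2]<.06); print('handle top z',np.median(P[m][:,2]))
print(r.sense()['clock'],r.close_job())
E
```

```text
band [ 6.612e+02 -2.000e-01] 22
band [578.6   3.2] 23
band [496.5   6. ] 16
0.0677 [628.7  96.5  44.7  99.   -2.7]
0.0676 [546.1 100.3  42.6  99.   -1.5]
0.0677 [464.1 102.   43.1 100.1  -3.5]
handle top z 0.031324128380245675
the job is handed in; nothing more can be done
52.0 None
```

I handed the job in at 52 s of the 192 s limit. My last camera check showed all three racks flat in their bays, all three wedges driven in until they stopped, the mallet on its mat and the knob about 2 mm from the red pointer; the hand-in gave no verdict, and I could only measure jaw a's closing clearly (about 6 mm).

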